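Fit the return spring of a leather strap jig

TASK

Get the strap jig working again. First clear the green cup off the jig by setting it mouth-down on the blue rivet cup, rim on rim, as its cover; then take the tension spring from its wooden rest, hook its pin down into the hole of the yellow arm, and stretch the spring until its ring drops fully over the brass post at the far end of the jig, so that the arm is pulled home against its red stop. Leave the cups stacked and let everything go, and do not disturb the dye bottle, the wax jar, the glue can or the mallet.

Things in the scene. Friction and masses are not known exactly. Their poses are not given: they have to be found in the camera images.
- jig: Fixed plywood board, 170 (own x) x 310 (own y) x 20 mm; origin: centre of its underside, on the bench. On it, at own (x, y): (0, -100) mm grey pillar 24 mm wide with the brass post; (60, 100) pivot of the yellow arm; (35, 74) red stop block 18 x 12 mm, top 66 mm above the bench; along the -x edge a steel strip 8 mm high.
- post (a point): Foot of the brass post, on the centre of the flat shoulder of the grey pillar, 71 mm above the bench. The post is 8 mm thick and rises 16 mm from here (tip 87 mm above the bench), rounded at the top. Its frame is parallel to the jig's.
- hole (a point): Centre of the mouth of the round through-hole, 15 mm wide, in the yellow arm's top face, 62 mm above the bench (arm 12 mm thick, 40 mm wide, 30 mm free below it). Moves with the arm, 60 mm from the pivot. With the arm home it is at own (0, 100) mm of the jig, 200 mm from the post along the jig's +y.
- strap_arm (a joint): Yellow arm, turns level about the pivot. 0 rad = home against the red stop, arm along the jig's x; growing values (to 0.6) swing the hole away from the post, to the jig's +y. Starts open, stays where left, turns with about 1 N at the hole, so a hooked spring drags it home before it stretches much.
- spring: Tension spring, 185 mm overall, 130 g, lying level in its rest, stiff except for its stretch: can be carried by its orange pull tab. Origin: on the spring's axis, centre of the tab; own x along the spring to the pin, z up. Tab: 26 (x) x 14 (y) mm, from 12 below to 24 mm above the axis. Collar 22 mm wide at own x 13 to 23 mm, then the coil, 22 mm wide, to 100 mm.
- ring (a point): Centre of the spring's flat-lying ring behind the tab, on the axis at own x = -32 mm: 6 mm wire, 18 mm inside, 30 mm outside. Ring centre to pin is 165 mm unstretched. On the post its wire rests on the shoulder, centre 74 mm above the bench.
- pin (a point): Lowest end of the spring's pin: 7 mm wire turned straight down at own x = 133 mm (unstretched), end 46 mm below the axis. Just behind it (own x 100 to 118) a collar, underside 12 mm below the axis, rests on the arm when fully hooked. Pin, collar and coil move along own x with the stretch, at most 60 mm: 1.6 N + 160 N/m. Fitted: 26 mm, 6 N.
- holder: Fixed wooden rest of the spring, foot 160 x 60 x 8 mm; origin: centre of its underside. Spring lies along its own x, tab at own x = -70 mm, axis 57 mm above the bench. Two pedestals 45 mm high, at own x -50 to -30 mm (lips 10 mm higher beside the collar) and 24 to 74 mm (open slot 18 mm wide, 37 deep, pin hanging in it). Tab and ring overhang free.
- cup: Empty green tin cup, standing mouth-down on the jig between arm and post: 85 mm high, 64 mm wide at the rim (below), 60 mm at its closed top, wall 5 mm, 140 g. Origin at the centre of the rim plane (underside), z up to its closed end.
- cup_rim (a point): Centre of the green cup's mouth, in the plane of the rim.
- rivet_cup: Blue tin cup of the same size standing mouth-up on the bench, loose, rivets inside (below the rim), about 400 g. Origin at the centre of its underside.
- rivet_rim (a point): Centre of the blue cup's mouth, in the plane of its rim, 85 mm above the bench.
- dye_bottle: Amber bottle, 52 mm wide, 140 mm high, bystander; origin at the centre of its underside.
- wax_jar: Terracotta jar with brass lid, 68 mm wide, 60 mm high, bystander; origin at the centre of its underside.
- mallet: Mallet lying on the bench, bystander: handle 24 mm thick from own x = -130 to 50 mm, head 60 x 80 x 52 mm centred at own x = 80 mm.
- glue_can: Grey closed glue can, 60 mm wide, 100 mm high, bystander; origin at the centre of its underside.

How it is judged:
By the outcome, as a careful person would: the job done as asked, in the order asked, and still so for the second after the job is handed in, with the robot touching nothing.
It also fails if it takes over 58 s, if anything falls off the work surface, if the arm or the gripper's body presses on something with over 40 N, if the wrist force passes 120 N, or if a joint passes its speed limit or range.

ROBOT

A 7-joint arm with a two-finger parallel gripper is mounted at the origin on the work surface. World frame = base frame: x ahead of the robot, y to its left, z up, the work surface at z = 0. Lengths are in mm, angles in rad, forces in N, time in s.
With the tool pointing down it reaches from about 350 to 900 mm from the base axis. Payload 8.1 kg.
Tool frame: the origin (TCP) lies at the very end of the fingers, on their centre line; the grasp point (between the pads) lies 19 mm behind it (env.tcp_to_grasp is the x of the grasp point in the tool frame, in mm); x points along the fingers, y is the direction in which the jaws open and shut, and the axes are right-handed (so a half turn about x gives the same grasp; the last joint's range is limited). The gripper opens to 92 mm and grips with 3 to 60 N. Pads are 19 mm wide; open, the fingers measure 130 mm over their backs; the gripper's body (75 mm by 190 mm) begins 47 mm behind the grasp point.
Start: joints at [1.048, 0.434, 0.025, 1.573, -0.012, 1.134, -0.075], TCP at [254.715, -570.755, 226.742] pointing down, gripper open.
Joint ranges: [-2.62, 2.62], [-0.44, 2.09], [-1.27, 1.32], [0.08, 2.57], [-1.32, 4.46], [0.12, 2], [-2.74, 2.74]. Speed limits (rad/s): [2.22, 2.22, 3.01, 3.01, 3.14, 3.14, 3.14].

INTERFACE

Orientations are given as a rotation vector (axis times angle).
In Python, from cell import env gives the robot as it stands.
- The arm moves only by the tool play_rows, never from a script. Its argument "series" is a list of rows, each a list of 7 numbers: the turn, a rotation vector about the tool's x, y, z in rad, then the shift along the tool's x, y, z in mm, then the finger opening in mm, from 0 to 91.8. A call has 1 to 12 rows; each row is the pose to reach, as a shift and turn from the pose measured when the call began, along the tool's axes at that moment; what a row does not reach only later rows make up. A row lasts 1/10 s, in which the tool goes at most 50 mm and 8.59 degrees, less where a joint would pass 70% of its speed; a pose out of reach is approached as far as the arm can. A call with a gripper value outside its range is refused whole. The fingers move at their own pace and stop on an object; "newtons" is the grip in N (left out, the last holds). Time passes only in rows, so rows that repeat a pose let the fingers close. It gives the time, the measured TCP pose, the force and the opening at its end, in the units of the state.
- env.observe(): the state, without advancing time (a new reading comes with each control period).
- env.camera(name): name is "scene" or "top"; returns the picture (384x512x3 uint8, red, green, blue); there is no depth.
- env.camera_model(name): a dict with "vertical_fov" (degrees; the focal length in pixels is half the picture's height over the tangent of half this angle, whatever the lens; pixels are square), "cx", "cy" (the principal point, pixels), "R" (3x3) and "t" (3): a world point X has camera coordinates R X + t. Camera axes: x right, y down, z forward; pixel columns grow to the right and rows downward; lengths in mm; the calibration is good to about 2 mm. A picture is of the moment at which its call begins. camera_model takes no time and is no camera call.
- env.finish_job(): hands the job in, once; it reports no verdict.
Trained networks look in the newest picture that a camera, given by its name, has taken for a name from the list of things; names that differ only in an ending like _2 or _b are one class to them, and where a whole thing is asked for, a point or a joint stands for the part that bears it (a point fixed in the world has none). Each returns a list of dicts, best first, with "conf" (0 to 1); they miss things now and then, are a little off and sometimes report something else, mostly with a low value. They report only what shows in the picture. A call takes as long as a camera call.
- env.find_in(camera, target): "centre" ([x, y, z] in mm, in world coordinates, good to about 4 mm: the middle of the surface that is visible of it).
- env.trace(camera, target): "region" (384x512 bool, what is visible of it).
The state is a dict: "time_s": time; "joints": joint angles; "qd": joint speeds; "effort": joint torques, N m; "tool_pos": TCP position; "orientation": TCP orientation; "wrist_force": force on the tool from outside, world axes, zero at the start; "torque": the same for the moment, N m; "opening": finger opening in mm.
Only numpy, scipy, OpenCV 4.12 (cv2) and the standard library are available. Lean on these libraries where they do the work, as an engineer would, in place of code of your own. Each camera call takes 0.05 s, during which the arm holds its last target.

## Working session

There is one attempt and no reset: what is moved stays moved. The work goes in short steps, Python scripts to look and compute and a tool call to move; the robot and the scene stay as the last step left them, time stands still between calls to the robot, and variables do not carry over. Pictures are saved under pics/ and viewed, and the job is handed in when it is done.

Besides the shell and the picture viewer there is one more tool, called as name(argument=value, ...) on one line, values as JSON. play_rows: Moves the arm, as the interface text tells. Its arguments: {"type":"object","properties":{"series":{"type":"array","items":{"type":"array","items":{"type":"number"}}},"newtons":{"type":"number"}},"required":["series"]}

```bash
mkdir -p pics; ls
python3 - <<'E'
from cell import env
import cv2,numpy as np
s=env.observe()
print(s)
for c in("scene","top"):
    im=env.camera(c); cv2.imwrite(f"pics/{c}0.png",cv2.resize(im[:,:,::-1],(800,600),interpolation=cv2.INTER_CUBIC))
    m=env.camera_model(c); print(c,m)
E
```

```text
pics
{'time_s': 0.0, 'joints': array([ 1.04840122,  0.43522945,  0.0249365 ,  1.57408845, -0.0116071 ,
        1.13398383, -0.0751387 ]), 'qd': array([-1.06762566e-03,  9.38016654e-04,  1.35797706e-03, -9.38252042e-04,
       -8.32620278e-05, -8.24764764e-04,  8.38519442e-04]), 'effort': array([-4.19363696e-04, -6.67842865e+01,  9.85163748e-01, -3.14464188e+01,
       -6.02297159e-02,  4.26334469e-02,  1.14008296e-04]), 'tool_pos': array([ 254.49743737, -570.28549936,  225.9438653 ]), 'orientation': array([ 1.99005677,  0.42549361, -1.99095827]), 'wrist_force': array([-0.28704461,  0.3957298 , -0.33877926]), 'torque': array([ 0.00982456, -0.03853382, -0.0042089 ]), 'opening': 91.66695134201667}
scene {'vertical_fov': 49.1431658017254, 'cx': 249.74819033998455, 'cy': 193.08478580228527, 'R': array([[ 1.83400670e-04,  9.99772798e-01, -2.13147369e-02],
       [ 5.55957377e-01, -1.78189795e-02, -8.31019783e-01],
       [-8.31210780e-01, -1.16976756e-02, -5.55834331e-01]]), 't': array([  54.1910613 , -252.68785413, 1874.53183432])}
top {'vertical_fov': 43.015170118036075, 'cx': 257.71361543748395, 'cy': 204.45288664248812, 'R': array([[-0.02696345, -0.99960091,  0.00842595],
       [-0.98744399,  0.02532117, -0.1559269 ],
       [ 0.15565132, -0.01252448, -0.98773266]]), 't': array([ -32.92824408,  578.40089803, 1516.51122436])}
```

View pics/scene0.png

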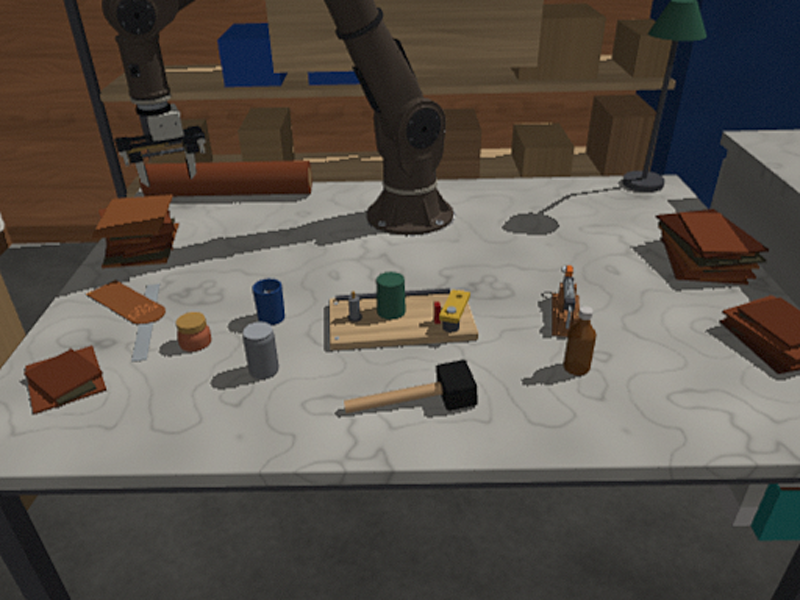

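View pics/top0.png

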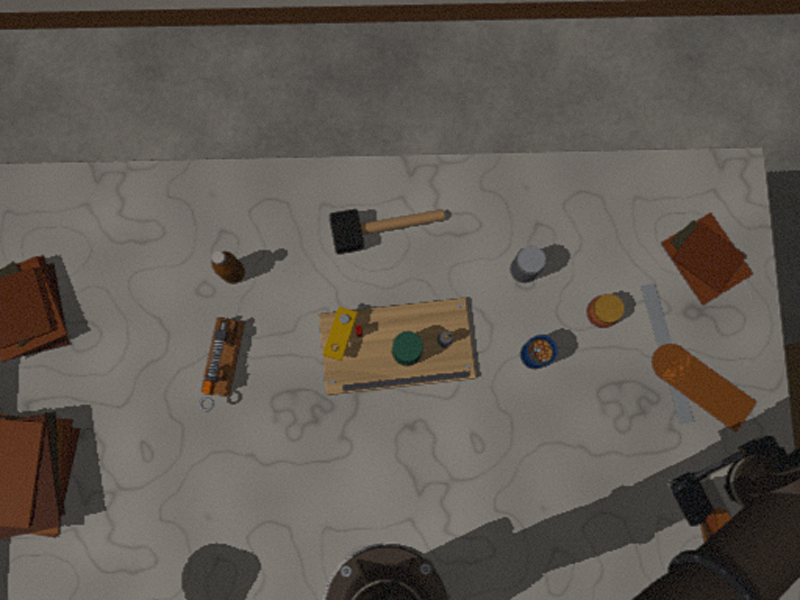

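The scene view shows the green cup at (390,295), blue cup (268,300), jig (400,315) and spring rest (565,310). In the top view they're at (407,347), (540,350), (400,345) and (222,357), with the spring tab towards the robot and its pin away. The bystanders are clear of these.

```bash
cat > h.py <<'E'
from cell import env
import cv2,numpy as np
from scipy.spatial.transform import Rotation as Ro
def cam(c):
    m=env.camera_model(c); f=192/np.tan(np.radians(m['vertical_fov']/2))
    K=np.array([[f,0,m['cx']],[0,f,m['cy']],[0,0,1]]); return K,np.array(m['R']),np.array(m['t'])
def proj(c,X):
    K,R,t=cam(c); p=(np.atleast_2d(X)@R.T+t)@K.T; return p[:,:2]/p[:,2:]
def tri(ps,pt):
    P=[];
    for c in("scene","top"):
        K,R,t=cam(c); P.append(K@np.c_[R,t])
    X=cv2.triangulatePoints(P[0],P[1],np.float64(ps).reshape(2,1),np.float64(pt).reshape(2,1))[:,0]; return X[:3]/X[3]
def onz(c,p,z):
    K,R,t=cam(c); d=R.T@np.linalg.solve(K,[p[0],p[1],1.]); o=-R.T@t; return o+d*(z-o[2])/d[2]
def tool():
    s=env.observe(); return s['tool_pos'],Ro.from_rotvec(s['orientation'])
def find(c,n,k=2):
    r=env.find_in(c,n); return [(np.round(d['centre'],1).tolist(),round(d['conf'],2)) for d in r[:k]]
E
python3 - <<'E'
from h import *
for c in("scene","top"): env.camera(c)
for n in ["jig","post","hole","strap_arm","spring","ring","pin","holder","cup","rivet_cup","rivet_rim","dye_bottle","wax_jar","mallet","glue_can"]:
    print(n,*[find(c,n) for c in("scene","top")])
print(env.observe()['time_s'])
E
```

```text
jig [([566.7, -20.6, 19.6], 0.82)] [([524.6, -18.6, 16.8], 0.71)]
post [([561.6, -20.7, 14.9], 0.67)] [([525.7, -21.8, 18.8], 0.71), ([501.3, -315.4, 60.6], 0.4)]
hole [([559.1, 83.6, 60.7], 0.74)] [([548.8, 87.8, 62.0], 0.77)]
strap_arm [([561.0, 81.2, 58.1], 0.85)] []
spring [([517.7, 324.6, 62.0], 0.56)] [([486.0, 335.8, 64.6], 0.79)]
ring [([516.5, 327.2, 65.8], 0.61)] [([488.7, 334.7, 62.5], 0.55)]
pin [([552.7, 321.2, 61.9], 0.48)] [([534.3, 329.8, 64.9], 0.74)]
holder [([546.3, 315.4, 6.8], 0.93)] [([512.4, 315.7, 10.6], 0.71)]
cup [([707.4, -298.5, 70.8], 0.74), ([539.0, -53.7, 75.4], 0.64)] [([509.3, -48.0, 109.8], 0.65), ([510.7, 319.8, 11.6], 0.17)]
rivet_cup [([527.3, -318.1, 59.6], 0.78)] [([499.0, -322.0, 62.4], 0.93)]
rivet_rim [([530.8, -313.2, 59.0], 0.57), ([711.8, -300.3, 66.9], 0.56)] [([502.5, -316.1, 60.5], 0.73)]
dye_bottle [([713.8, 306.8, 65.6], 0.73), ([523.1, -316.8, 59.5], 0.43)] [([687.0, 308.5, 93.5], 0.62)]
wax_jar [([604.7, -458.6, 43.9], 0.79)] [([585.0, -457.1, 58.0], 0.86)]
mallet [([797.6, 39.8, 33.8], 0.7), ([608.2, -456.3, 42.2], 0.7)] [([777.6, 42.4, 40.2], 0.93), ([551.7, 85.9, 66.8], 0.48)]
glue_can [([709.9, -300.1, 71.3], 0.58)] [([672.2, -300.1, 100.8], 0.61), ([506.6, -53.6, 109.0], 0.61)]
1.7
```

Run:
```python
from h import *
a=env.camera("scene"); b=env.camera("top")
cv2.imwrite("pics/sc_jig.png",cv2.resize(a[155:235,190:320][:,:,::-1],None,fx=6,fy=6,interpolation=cv2.INTER_CUBIC))
cv2.imwrite("pics/sc_sp.png",cv2.resize(a[155:235,330:400][:,:,::-1],None,fx=7,fy=7,interpolation=cv2.INTER_CUBIC))
cv2.imwrite("pics/tp_jig.png",cv2.resize(b[180:260,195:315][:,:,::-1],None,fx=6,fy=6,interpolation=cv2.INTER_CUBIC))
cv2.imwrite("pics/tp_sp.png",cv2.resize(b[190:270,110:180][:,:,::-1],None,fx=7,fy=7,interpolation=cv2.INTER_CUBIC))
```

```text
(no output)
```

View pics/sc_jig.png

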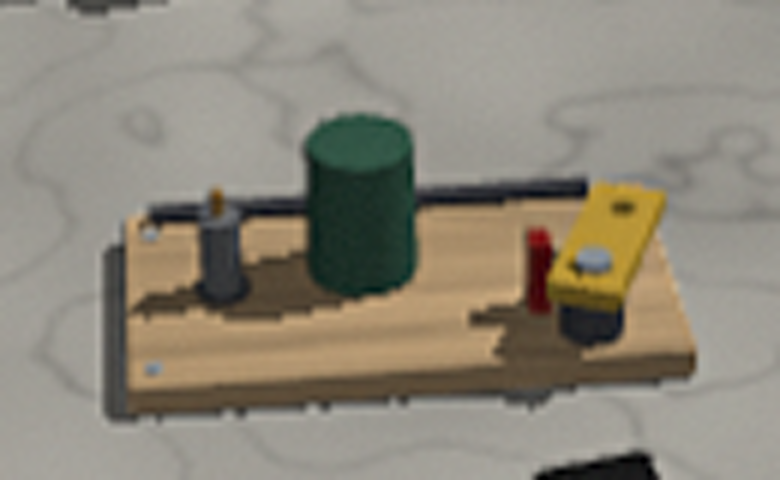

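View pics/tp_jig.png

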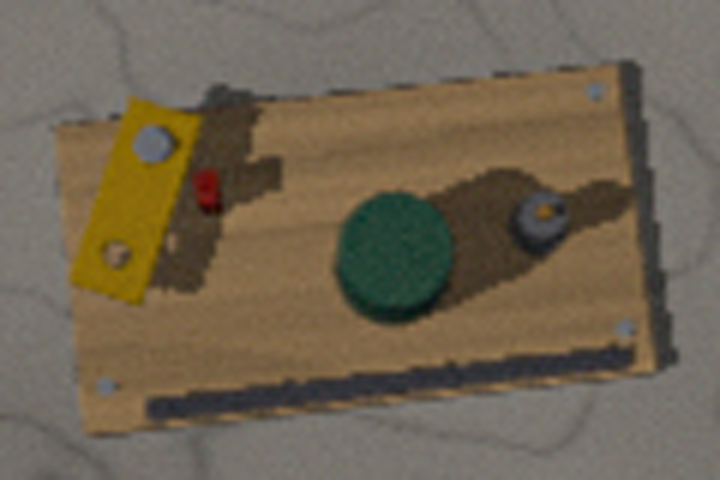

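View pics/sc_sp.png

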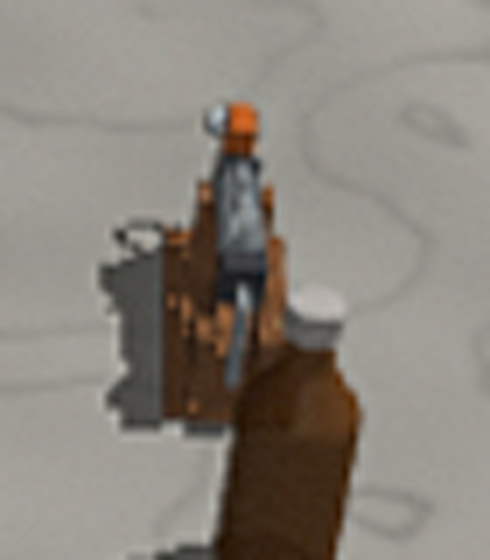

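View pics/tp_sp.png

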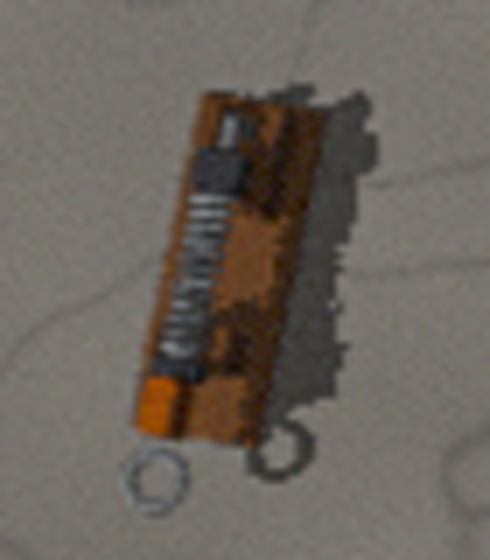

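```bash
cat > fit.py <<'E'
from h import *
from scipy.optimize import least_squares
def px(o,f,u): return (np.array(u)+.5)/f-.5+np.array(o)
S=lambda u:("scene",px((190,155),6,u)); T=lambda u:("top",px((195,180),6,u))
obs=[((0,-100,87),S((217,190))),((0,-100,87),T((546,209))),((60,100,20+50),S((592,258))),
((85,155,20),T((58,124))),((85,-155,20),T((617,65))),((-85,-155,20),T((654,371))),((-85,155,20),T((88,432))),
((85,-155,20),S((128,392))),((85,155,20),S((694,354))),((-85,-155,20),S((126,226)))]
def w(p,X):
    c,s=np.cos(p[2]),np.sin(p[2]); return np.array([p[0]+c*X[0]-s*X[1],p[1]+s*X[0]+c*X[1],X[2]])
def res(p): return np.concatenate([proj(o[0],w(p,X))[0]-o[1] for X,o in obs])
r=least_squares(res,[525,-20,0],loss='soft_l1'); J=r.x
E
python3 - <<'E'
from fit import *
for c in("scene","top"):
    K,R,t=cam(c); print(c,-R.T@t)
print(J); print(np.round(res(J).reshape(-1,2),2))
print('post',w(J,(0,-100,71)),'home hole',w(J,(0,100,62)),'piv',w(J,(60,100,62)))
print('posttip tri',tri(S((217,190))[1],T((546,209))[1]))
h=tri(S((622,207))[1],T((116,254))[1]); print('hole tri',h)
hz=[onz(*S((622,207)),62),onz(*T((116,254)),62)];print(hz)
c=np.linalg.inv(np.eye(2))
for hh in [h]+hz:
    d=np.array(hh[:2])-w(J,(60,100,62))[:2]; print(np.linalg.norm(d), np.arctan2(d[1],d[0])-J[2]-np.pi)
print('cup tri',tri(S((359,143))[1],T((398,249))[1]))
S2=lambda u:px((330,155),7,u); T2=lambda u:px((110,190),7,u)
print('tab top', tri(S2((242,107)),T2((158,392))))
print('ring57',onz("top",T2((157,481)),57),'bend57',onz("top",T2((233,125)),57), 'pin end scene z11',onz("scene",S2((233,380)),11))
print('collar top68',onz("top",T2((222,165)),68))
# rivet cup
E
python3 - <<'E'
from h import *
from scipy.spatial import ConvexHull
env.camera("scene"); env.camera("top")
for c in("scene","top"):
    for n in("cup","rivet_cup"):
        for d in env.trace(c,n)[:2]:
            m=d['region']; ys,xs=np.nonzero(m); print(c,n,round(d['conf'],2),m.sum(),xs.mean(),ys.mean(),xs.min(),xs.max(),ys.min(),ys.max())
a=env.camera("scene"); b=env.camera("top")
cv2.imwrite("pics/sc_bl.png",cv2.resize(a[170:220,150:190][:,:,::-1],None,fx=10,fy=10,interpolation=cv2.INTER_CUBIC))
cv2.imwrite("pics/tp_bl.png",cv2.resize(b[200:245,325:370][:,:,::-1],None,fx=10,fy=10,interpolation=cv2.INTER_CUBIC))
E
```

```text
scene [1698.60480671  -36.75372335  833.0956098 ]
top [ 334.20366113  -28.5673794  1588.37337533]
[ 5.29922171e+02 -3.31791450e+01  8.10387462e-02]
[[-0.45 -0.31]
 [-0.2  -0.25]
 [ 0.07 -1.01]
 [-0.86 -0.71]
 [ 0.29 -0.8 ]
 [ 0.47 -0.24]
 [-1.05 -0.06]
 [-0.8  -1.03]
 [ 0.64 -1.02]
 [-0.6  -2.38]]
post [ 538.01717817 -132.85096075   71.        ] home hole [521.82716325  66.49267075  62.        ] piv [581.6302527   71.34967522  62.        ]
posttip tri [ 537.38335211 -132.66896077   85.39129712]
hole tri [522.87064902  92.11205629  59.84036861]
[array([526.11634187,  92.26424363,  62.        ]), array([522.57786959,  91.56231179,  62.        ])]
62.319880398164614 -0.4206899369262622
59.32295902439248 -0.4413380867612524
62.41582033124871 -0.41082240689804417
cup tri [516.58524364 -54.75159471 101.10707625]
tab top [452.80294448 341.36101488  87.73557916]
ring57 [415.56449047 348.8064758   57.        ] bend57 [575.31168303 316.56055666  57.        ] pin end scene z11 [574.88910128 319.56846386  11.        ]
collar top68 [555.52565355 318.83415163  68.        ]
scene rivet_cup 0.92 506 172.10474308300394 192.5691699604743 162 181 179 208
scene rivet_cup 0.42 275 290.29818181818183 195.99272727272728 281 300 186 206
top cup 0.58 326 259.7638036809816 222.23926380368098 251 269 212 232
top rivet_cup 0.89 377 344.106100795756 224.3793103448276 333 355 214 234
```

View pics/sc_bl.png

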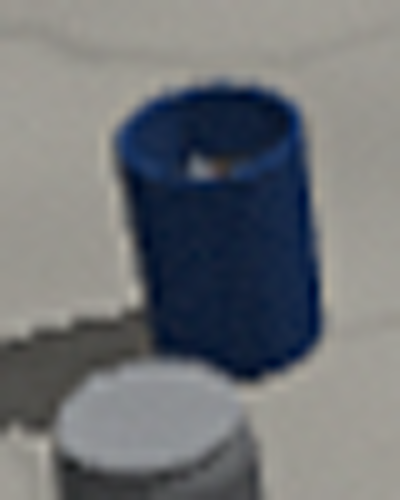

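View pics/tp_bl.png

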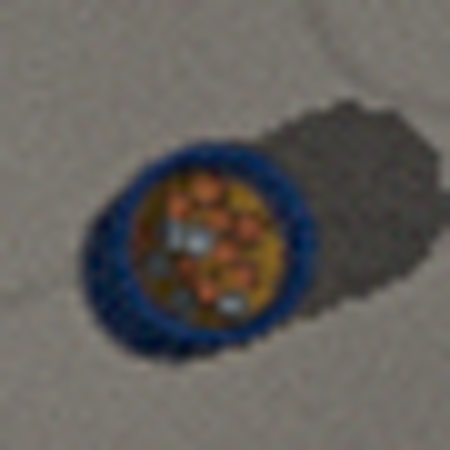

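The blue rim's centre is near (212,135) in the scene crop and (216,241) in the top crop. I'll average a few frames and refine everything by overlaying the models.

```bash
python3 - <<'E'
from h import *
for c in("scene","top"):
    a=np.mean([env.camera(c).astype(float) for _ in range(6)],0); np.save(f"avg_{c}.npy",a)
s=env.observe(); print(s['time_s']); R=Ro.from_rotvec(s['orientation']).as_matrix(); print(R.round(3))
S=lambda u:(np.array(u)+.5)/10-.5+np.array((150,170)); T=lambda u:(np.array(u)+.5)/10-.5+np.array((325,200))
print('blue rim tri',tri(S((212,133)),T((216,241))), onz("scene",S((212,133)),85),onz("top",T((216,241)),85))
E
cat > fine.py <<'E'
from h import *
from fit import J,w
from scipy.optimize import minimize
A={c:np.load(f"avg_{c}.npy") for c in("scene","top")}
def mask(c,kind):
    a=A[c];h=cv2.cvtColor(np.clip(a,0,255).astype(np.uint8),cv2.COLOR_RGB2HSV)
    H,S,V=[h[...,i].astype(int) for i in range(3)]
    if kind=='green': return (H>60)&(H<95)&(S>80)
    if kind=='blue': return (H>100)&(H<130)&(S>120)
    if kind=='orange': return (H>4)&(H<14)&(S>200)&(V>110)
def blob(m,x0,x1,y0,y1):
    mm=np.zeros(m.shape,np.uint8); mm[y0:y1,x0:x1]=m[y0:y1,x0:x1]
    n,l,st,ce=cv2.connectedComponentsWithStats(mm); i=1+np.argmax(st[1:,4]); return (l==i),st[i],ce[i]
def cyl(x,y,z0,r0,z1,r1):
    t=np.linspace(0,2*np.pi,48,endpoint=False); k=np.c_[np.cos(t),np.sin(t)]
    return np.r_[np.c_[x+r0*k[:,0],y+r0*k[:,1],0*t+z0],np.c_[x+r1*k[:,0],y+r1*k[:,1],0*t+z1]]
def sil(c,pts,n=8):
    p=cv2.convexHull((((proj(c,pts)+.5)*n-.5)).astype(np.float32)).astype(np.int32)
    im=np.zeros((384*n,512*n),np.uint8); cv2.fillPoly(im,[p],1)
    return cv2.resize(im.astype(np.float32),(512,384),interpolation=cv2.INTER_AREA)
def fitcyl(kind,boxes,x,y,z0,r0,r1):
    for c,b in boxes.items():
        m,st,ce=blob(mask(c,kind),*b); best=[]
        mf=m.astype(np.float32)
        # soft: compare moments of silhouette
        def cost(p):
            s=sil(c,cyl(p[0],p[1],z0,r0,z0+85,r1)); return ((s-mf)**2).sum()
        r=minimize(cost,[x,y],method='Nelder-Mead',options=dict(xatol=.2,fatol=.01,initial_simplex=[[x,y],[x+8,y],[x,y+8]]))
        print(kind,c,st,m.sum(),r.x.round(1),round(r.fun,1), 'sil area',sil(c,cyl(r.x[0],r.x[1],z0,r0,z0+85,r1)).sum())
E
python3 - <<'E'
from fine import *
fitcyl('green',{'scene':(235,265,170,206),'top':(245,275,205,240)},513,-55,20,32,30)
fitcyl('blue',{'scene':(158,186,174,210),'top':(328,360,208,240)},510,-320,0,30,32)
E
```

```text
2.8
[[-0.     0.407 -0.913]
 [-0.    -0.913 -0.407]
 [-1.     0.     0.   ]]
blue rim tri [ 503.87828985 -320.32477481   81.5610325 ] [ 509.69525024 -317.30544266   85.        ] [ 503.65511152 -320.8991847    85.        ]
green scene [241 174  18  30 471] 471 [518.1 -53.9] 55.4 sil area 542.28125
green top [252 212  18  21 303] 303 [516.2 -56.7] 53.4 sil area 367.95312
blue scene [162 179  20  29 440] 440 [ 505.  -319.4] 76.9 sil area 531.7344
blue top [334 215  23  20 145] 145 [ 502.5 -320.6] 254.7 sil area 411.65625
```

```bash
cat >> h.py <<'E'
def go(x,y,z,az):
    """row (turn, shift) from present tool pose to TCP (x,y,z), tool down, jaw axis azimuth az"""
    p,R=tool(); c,s=np.cos(az),np.sin(az)
    X=np.array([0,0,-1.]);Y=np.array([c,s,0]);Z=np.cross(X,Y)
    Rt=Ro.from_matrix(np.c_[X,Y,Z]); rv=(R.inv()*Rt).as_rotvec(); d=R.inv().apply(np.array([x,y,z])-p)
    print('row',rv.round(3).tolist(),d.round(1).tolist())
def st():
    s=env.observe(); R=Ro.from_rotvec(s['orientation']).as_matrix(); print('t',round(s['time_s'],2),'tcp',s['tool_pos'].round(1),'az',round(np.arctan2(R[1,1],R[0,1]),3),'xdown',R[:,0].round(3),'F',s['wrist_force'].round(1),'T',s['torque'].round(2),'op',round(s['opening'],1),'q',s['joints'].round(2))
E
python3 -c "
from h import *
go(517,-55.5,200,0.03)"
```

```text
row [-1.181, 0.0, -0.0] [26.7, -363.7, -449.5]
```

play_rows(series=[[-0.1,0,0,2,-30,-37,90],[-0.2,0,0,5,-60,-75,90],[-0.3,0,0,7,-90,-112,90],[-0.4,0,0,9,-121,-150,90],[-0.5,0,0,11,-151,-187,90],[-0.6,0,0,13,-182,-225,90],[-0.7,0,0,16,-212,-262,90],[-0.8,0,0,18,-242,-300,90],[-0.9,0,0,20,-273,-337,90],[-1.0,0,0,22,-303,-375,90],[-1.1,0,0,24,-340,-420,90],[-1.181,0,0,26.7,-363.7,-449.5,90]], newtons=25)

```text
time_s: 4.0
tool_pos: [517.9, -53.3, 200.4]
orientation: [1.185, 1.224, -1.183]
wrist_force: [1.2, -1.8, 0.4]
opening: 89.9
```

```bash
python3 -c "
from h import *
st();go(517,-55.5,62,0.03)"
```

```text
t 4.0 tcp [517.9 -53.3 200.4] az 0.034 xdown [ 0.001  0.    -1.   ] F [ 1.2 -1.8  0.4] T [ 0.02 -0.14 -0.05] op 89.9 q [ 0.35  0.33 -0.45  1.83  0.17  1.01 -0.13]
row [0.004, 0.0, -0.001] [138.4, -1.2, 2.2]
```

play_rows(series=[[0,0,0,20,-1.2,2.2,90],[0,0,0,60,-1.2,2.2,90],[0,0,0,100,-1.2,2.2,90],[0,0,0,125,-1.2,2.2,90],[0,0,0,138.4,-1.2,2.2,90],[0,0,0,138.4,-1.2,2.2,90]])

```text
time_s: 4.6
tool_pos: [516.1, -55.5, 60.8]
orientation: [1.183, 1.226, -1.185]
wrist_force: [-0.7, 0.9, 0.6]
opening: 90.1
```

```bash
python3 -c "
from h import *
st()
for c in('scene','top'):
    a=env.camera(c); o=(190,130) if c=='scene' else (195,170)
    cv2.imwrite(f'pics/g1_{c}.png',cv2.resize(a[o[1]:o[1]+90,o[0]:o[0]+120][:,:,::-1],None,fx=6,fy=6,interpolation=cv2.INTER_CUBIC))
"
```

```text
t 4.6 tcp [516.1 -55.5  60.8] az 0.034 xdown [-0.001  0.    -1.   ] F [-0.7  0.9  0.6] T [-0.01 -0.1  -0.03] op 90.1 q [ 0.3   0.51 -0.39  1.98  0.29  0.71 -0.24]
```

View pics/g1_scene.png

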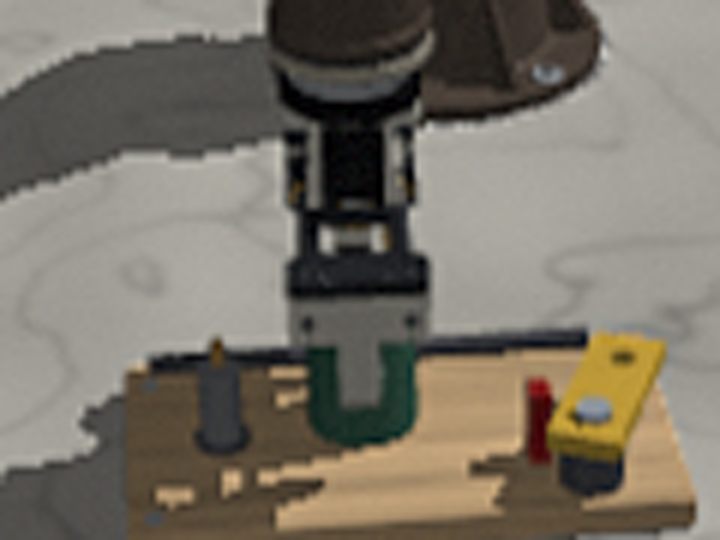

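View pics/g1_top.png

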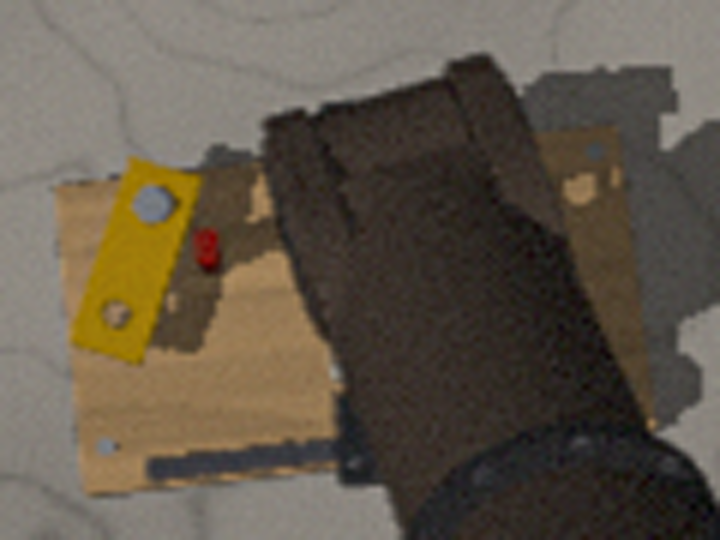

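The finger at (358,370) is centred on the cup (edges 308 to 415), so I'll close.

play_rows(series=[[0,0,0,0,0,0,58],[0,0,0,0,0,0,50],[0,0,0,0,0,0,50],[0,0,0,0,0,0,50],[0,0,0,0,0,0,50]], newtons=25)

```text
time_s: 5.2
tool_pos: [517.5, -55.5, 63.3]
orientation: [1.185, 1.223, -1.183]
wrist_force: [-3.6, -0.5, 6.8]
opening: 61.9
```

play_rows(series=[[0,0,0,-5,0,0,50],[0,0,0,-15,0,0,50],[0,0,0,-40,0,0,50],[0,0,0,-70,0,0,50],[0,0,0,-100,0,0,50],[0,0,0,-110,0,0,50]])

```text
time_s: 5.8
tool_pos: [518.9, -55.3, 176.8]
orientation: [1.187, 1.219, -1.179]
wrist_force: [0.9, 1.0, -2.4]
opening: 61.6
```

```bash
python3 -c "
from h import *
st();go(503.7,-320.3,170,-0.5)
"
```

```text
t 5.8 tcp [518.9 -55.3 176.8] az 0.034 xdown [ 0.007 -0.001 -1.   ] F [ 0.9  1.  -2.4] T [-0.05 -0.12  0.04] op 61.6 q [ 0.35  0.36 -0.45  1.86  0.19  0.95 -0.15]
row [0.534, -0.001, -0.007] [6.9, -24.3, 264.3]
```

play_rows(series=[[0,0,0,-3,0,15,50],[0,0,0,-5,-4,45,50],[0,0,0,-5,-10,85,50],[0,0,0,-5,-14,130,50],[0,0,0,-5,-18,175,50],[0,0,0,-5,-22,215,50],[0,0,0,-5,-24,245,50],[0,0,0,-5,-24.3,260,50],[0,0,0,-5,-24.3,265,50],[0,0,0,-5,-24.3,265,50]])

```text
time_s: 6.8
tool_pos: [503.8, -320.0, 181.6]
orientation: [1.187, 1.221, -1.178]
wrist_force: [0.0, 0.0, -2.1]
opening: 62.0
```

```bash
python3 -c "
from h import *
st();go(503.7,-320.3,170,0.03)
for c in('scene','top'):
    a=np.mean([env.camera(c).astype(float) for _ in range(3)],0); np.save(f'avg_{c}.npy',a); o=(130,110) if c=='scene' else (300,170)
    cv2.imwrite(f'pics/g2_{c}.png',cv2.resize(a[o[1]:o[1]+100,o[0]:o[0]+90][:,:,::-1],None,fx=6,fy=6,interpolation=cv2.INTER_CUBIC))
"
```

```text
t 6.8 tcp [ 503.8 -320.   181.6] az 0.035 xdown [ 0.007  0.    -1.   ] F [ 0.   0.  -2.1] T [ 0.03 -0.12 -0.02] op 62.0 q [ 0.73  0.46 -0.36  1.68  0.18  1.03  0.35]
row [0.005, -0.0, -0.007] [11.6, -0.2, 0.3][ WARN:0@5.257] global loadsave.cpp:1063 imwrite_ Unsupported depth image for selected encoder is fallbacked to CV_8U.
```

View pics/g2_scene.png

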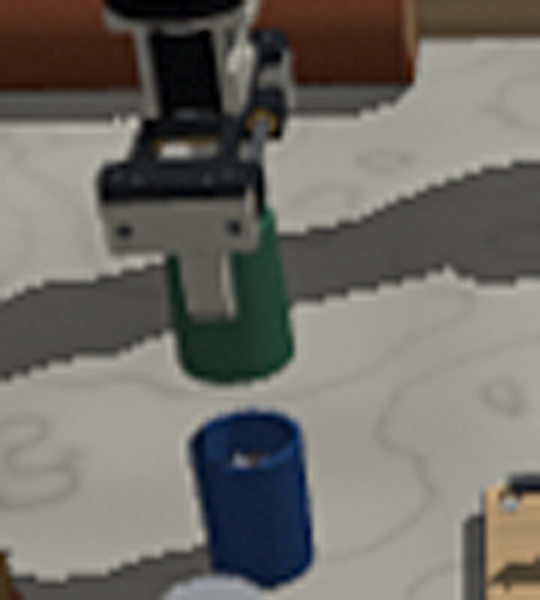

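View pics/g2_top.png

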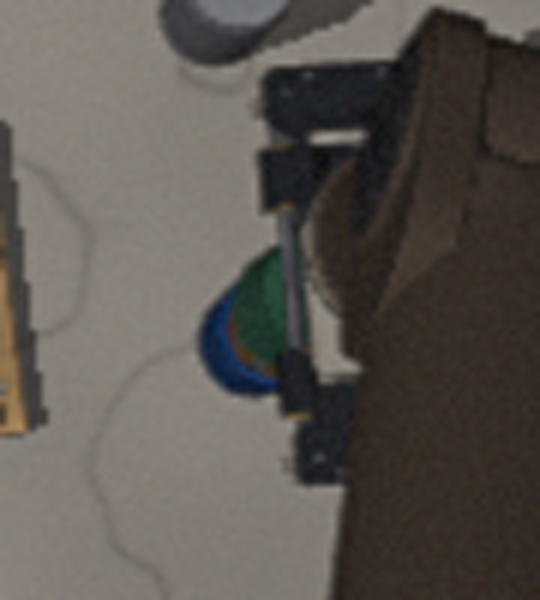

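```bash
python3 - <<'E'
from fine import *
def ext(c,x,y,z,r,o):
    t=np.linspace(0,6.28,90); p=proj(c,np.c_[x+r*np.cos(t),y+r*np.sin(t),0*t+z]); q=(p-o+.5)*6-.5
    print(c,z,q.min(0).round(),q.max(0).round())
o=np.array((130,110))
for z in(137,138.5,140): ext("scene",503.8,-320,z,32,o)
ext("scene",503.8,-320,85,32,o)
o=np.array((300,170)); ext("top",503.8,-320,85,32,o); ext("top",503.8,-320,223,30,o)
E
python3 - <<'E'
from fine import *
for c,b in {'scene':(150,190,140,180)}.items():
    m,st,ce=blob(mask(c,'green'),*b); print(st)
m,st,ce=blob(mask('scene','blue'),155,190,172,212); print(st)
E
```

```text
scene 137 [173. 325.] [291. 384.]
scene 138.5 [172. 323.] [290. 382.]
scene 140 [172. 320.] [290. 379.]
scene 85 [186. 404.] [301. 465.]
top 85 [216. 263.] [339. 386.]
top 223 [269. 227.] [396. 353.]
[158 145  21  29 283]
[162 179  20  29 439]
```

play_rows(series=[[0,0,-0.005,15,0.5,0,50],[0,0,-0.006,30,0.7,0,50],[0,0,-0.006,42,0.7,0,50],[0,0,-0.006,48,0.7,0,50],[0,0,-0.006,50,0.7,0,50],[0,0,-0.006,50,0.7,0,50]])

```text
time_s: 7.7
tool_pos: [505.0, -319.7, 131.7]
orientation: [1.183, 1.225, -1.182]
wrist_force: [-0.4, 0.3, -1.2]
opening: 62.0
```

```bash
python3 -c "
from h import *
st()
for c in('scene',):
    a=env.camera(c); o=(130,110) if c=='scene' else (300,170)
    cv2.imwrite(f'pics/g3_{c}.png',cv2.resize(a[o[1]:o[1]+100,o[0]:o[0]+90][:,:,::-1],None,fx=6,fy=6,interpolation=cv2.INTER_CUBIC))
"
```

```text
t 7.7 tcp [ 505.  -319.7  131.7] az 0.036 xdown [ 0.001 -0.    -1.   ] F [-0.4  0.3 -1.2] T [-0.05 -0.11 -0.02] op 62.0 q [ 0.72  0.51 -0.35  1.73  0.21  0.94  0.32]
```

View pics/g3_scene.png

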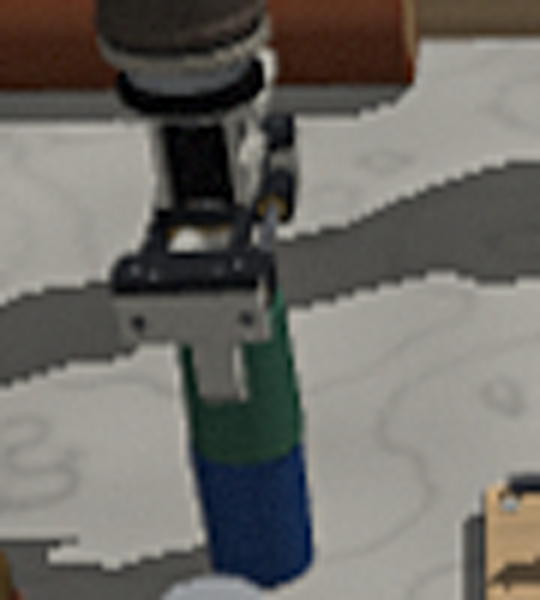

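The green cup (bottom edges at 191 and 302) lines up with the blue rim (192 and 304). Now the last few millimetres.

play_rows(series=[[0,0,0,1,0,0,50],[0,0,0,2,0,0,50],[0,0,0,3,0,0,50],[0,0,0,4,0,0,50]])

```text
time_s: 8.15
tool_pos: [505.3, -319.9, 128.4]
orientation: [1.183, 1.224, -1.182]
wrist_force: [-2.1, 0.6, 9.5]
opening: 61.6
```

play_rows(series=[[0,0,0,-0.5,0,0,62],[0,0,0,-0.5,0,0,66],[0,0,0,-0.5,0,0,76],[0,0,0,-0.5,0,0,90],[0,0,0,-0.5,0,0,90],[0,0,0,-0.5,0,0,90]])

```text
time_s: 8.75
tool_pos: [505.4, -319.9, 128.9]
orientation: [1.183, 1.224, -1.182]
wrist_force: [0.3, -0.3, 0.2]
opening: 89.1
```

```bash
python3 -c "
from h import *
st()
"
```

```text
t 8.75 tcp [ 505.4 -319.9  128.9] az 0.036 xdown [ 0.002 -0.001 -1.   ] F [ 0.3 -0.3  0.2] T [ 0.02 -0.08 -0.05] op 89.1 q [ 0.72  0.51 -0.35  1.73  0.21  0.93  0.32]
```

play_rows(series=[[0,0,0,-20,0,0,90],[0,0,0,-60,0,0,90],[0,0,0,-100,0,-5,90],[0.1,0,0,-120,0,-40,90],[0.2,0,0,-120,0,-85,90],[0.3,0,0,-120,0,-130,90],[0.4,0,0,-120,0,-175,80],[0.5,0,0,-120,0,-220,70],[0.6,0,0,-120,0,-265,60],[0.7,0,0,-120,-10,-310,50],[0.8,0,0,-120,-20,-350,40],[0.9,0,0,-120,-30,-390,40]])

```text
time_s: 9.95
tool_pos: [460.5, 70.7, 248.7]
orientation: [1.815, 0.663, -1.811]
wrist_force: [1.2, 0.6, -0.4]
opening: 46.9
```

Run:
```python
from h import *
st()
for c in('scene','top'):
    a=np.mean([env.camera(c).astype(float) for _ in range(5)],0); np.save(f'avg_{c}.npy',a)
    cv2.imwrite(f'pics/g4_{c}.png',np.uint8(a[:,:,::-1]))
    o=(330,155) if c=='scene' else (110,190)
    cv2.imwrite(f'pics/sp4_{c}.png',np.uint8(cv2.resize(a[o[1]:o[1]+80,o[0]:o[0]+80][:,:,::-1],None,fx=7,fy=7,interpolation=cv2.INTER_CUBIC).clip(0,255)))
    print(find(c,'spring'),find(c,'pin'),find(c,'ring'))
```

```text
t 9.95 tcp [460.5  70.7 248.7] az -0.868 xdown [ 0.002 -0.001 -1.   ] F [ 1.2  0.6 -0.4] T [-0.01 -0.09 -0.02] op 46.9 q [ 0.1   0.19 -0.43  1.89  0.09  1.08 -1.23]
[([518.6, 327.9, 60.8], 0.66), ([552.8, 320.0, 64.3], 0.38)] [([553.0, 319.1, 66.0], 0.5)] [([529.3, -315.5, 44.7], 0.64), ([519.6, 327.2, 67.5], 0.5)]
[([487.1, 332.9, 67.5], 0.8)] [([586.7, -457.1, 57.3], 0.61)] [([491.8, 335.2, 64.8], 0.84)]
```

View pics/g4_scene.png

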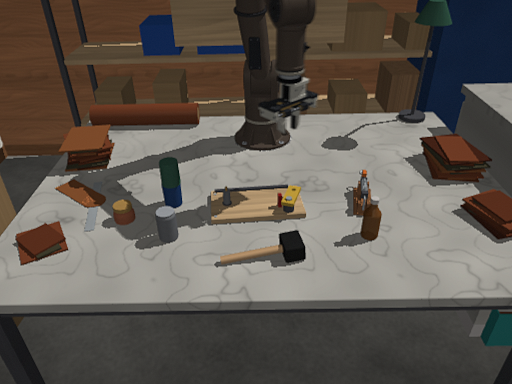

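View pics/sp4_top.png

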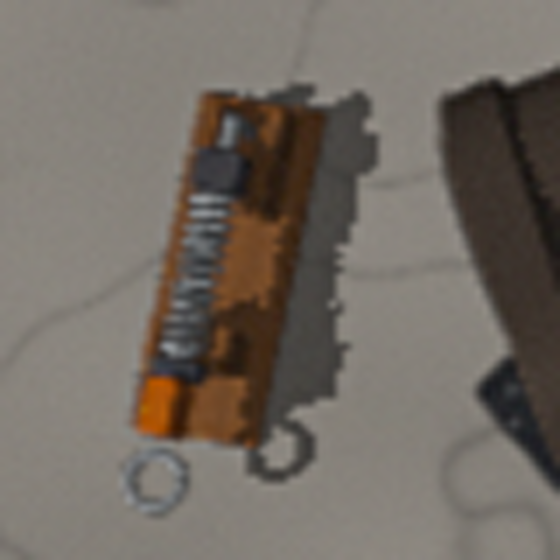

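View pics/sp4_scene.png

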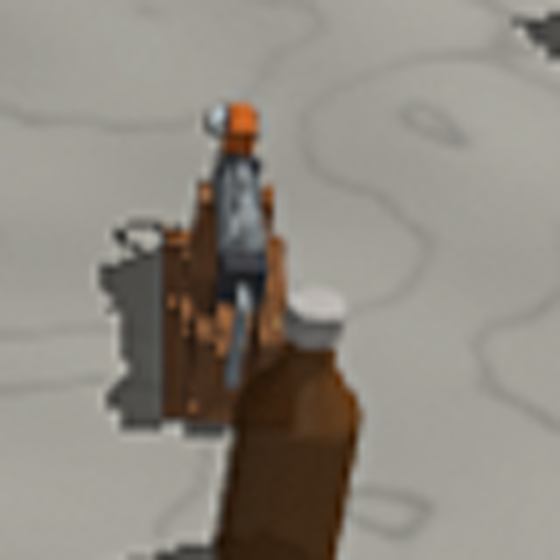

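```bash
cat > spfit.py <<'E'
from h import *
from scipy.optimize import least_squares
def w(p,X):
    c,s=np.cos(p[3]),np.sin(p[3]); return np.array([p[0]+c*X[0]-s*X[1],p[1]+s*X[0]+c*X[1],p[2]+X[2]])
def fit(obs,z=None,p0=None):
    def res(q):
        p=[q[0],q[1],z if z is not None else q[3],q[2]]
        return np.concatenate([proj(c,w(p,X))[0]-u for X,c,u in obs])
    q0=list(p0[:2])+[p0[3]]+([] if z is not None else [p0[2]])
    r=least_squares(res,q0,loss='soft_l1',f_scale=.5); q=r.x
    return [q[0],q[1],z if z is not None else q[3],q[2]],res(q).reshape(-1,2)
E
python3 - <<'E'
from spfit import *
px=lambda o,f:(lambda u:(np.array(u)+.5)/f-.5+np.array(o))
S=px((330,155),7);T=px((110,190),7)
obs=[((-32,0,0),'top',T((157,481))),((0,0,24),'top',T((159.5,407))),((136,0,2),'top',T((234,112))),((109,0,11),'top',T((221,170))),
((0,0,24),'scene',S((243,107))),((133,0,-46),'scene',S((233,384))),((118,0,0),'scene',S((242,272)))]
for z in(57,None):
    p,r=fit(obs,z,[450,340,57,-.2]); print(np.round(p,3)); print(r.round(2))
E
```

```text
[ 4.46735e+02  3.42761e+02  5.70000e+01 -1.95000e-01]
[[-0.05  0.07]
 [-0.18 -0.01]
 [-0.24  0.25]
 [-0.77 -0.11]
 [-0.41  0.78]
 [-0.61 -0.14]
 [-0.21  1.79]]
[ 4.46738e+02  3.42156e+02  5.97300e+01 -1.94000e-01]
[[-0.06  0.03]
 [-0.2  -0.07]
 [-0.28  0.1 ]
 [-0.81 -0.24]
 [-0.48  0.1 ]
 [-0.65 -0.81]
 [-0.25  1.11]]
```

Run:
```python
from h import *
go(446.8,342.5,120,-1.766)
```

```text
row [0.902, -0.002, -0.001] [128.2, -217.8, -166.6]
```

play_rows(series=[[0.1,0,0,3,-20,-15,40],[0.2,0,0,10,-52,-40,40],[0.3,0,0,25,-84,-64,40],[0.4,0,0,45,-116,-89,40],[0.5,0,0,70,-148,-113,40],[0.62,0,0,90,-180,-138,40],[0.74,0,0,110,-205,-158,40],[0.85,0,0,125,-217.8,-166.6,40],[0.902,-0.002,0,128.2,-217.8,-166.6,40],[0.902,-0.002,0,128.2,-217.8,-166.6,40]])

```text
time_s: 11.75
tool_pos: [446.1, 342.8, 119.0]
orientation: [-2.119, 0.21, 2.122]
wrist_force: [0.3, -0.1, -0.2]
opening: 39.9
```

Run:
```python
from h import *
st();go(446.8,342.5,47,-1.766)
```

```text
t 11.75 tcp [446.1 342.8 119. ] az -1.766 xdown [-0.001 -0.003 -1.   ] F [ 0.3 -0.1 -0.2] T [ 0.03 -0.    0.04] op 39.9 q [-0.53  0.47 -0.31  1.83  0.18  0.87 -2.69]
row [0.0, 0.001, -0.003] [72.0, -0.0, -0.8]
```

play_rows(series=[[0,0,0,10,0,-0.8,40],[0,0,0,20,0,-0.8,40],[0,0,0,20,0,-0.8,40]])

```text
time_s: 12.05
tool_pos: [446.4, 341.3, 97.5]
orientation: [-2.118, 0.212, 2.124]
wrist_force: [-0.6, -0.6, -0.1]
opening: 40.2
```

Run:
```python
from h import *
st();go(446.8,342.5,47,-1.766)
```

```text
t 12.05 tcp [446.4 341.3  97.5] az -1.766 xdown [-0.003 -0.004 -1.   ] F [-0.6 -0.6 -0.1] T [ 0.04 -0.01 -0.04] op 40.2 q [-0.54  0.5  -0.29  1.85  0.19  0.83 -2.69]
row [0.0, 0.002, -0.005] [50.5, -1.5, -0.3]
```

play_rows(series=[[0,0,-0.003,12,-1.5,-0.3,40],[0,0.002,-0.005,25,-1.5,-0.3,40],[0,0.002,-0.005,38,-1.5,-0.3,40],[0,0.002,-0.005,48,-1.5,-0.3,40],[0,0.002,-0.005,50.5,-1.5,-0.3,40],[0,0.002,-0.005,50.5,-1.5,-0.3,40]])

```text
time_s: 12.65
tool_pos: [446.6, 342.4, 46.5]
orientation: [-2.118, 0.207, 2.12]
wrist_force: [0.9, -0.5, -0.3]
opening: 39.8
```

Run:
```python
from h import *
st();go(446.8,342.5,47,-1.766)
for c in('scene','top'):
    a=np.mean([env.camera(c).astype(float) for _ in range(2)],0)
    o=(330,135) if c=='scene' else (110,190)
    cv2.imwrite(f'pics/sp5_{c}.png',np.uint8(cv2.resize(a[o[1]:o[1]+80,o[0]:o[0]+80][:,:,::-1],None,fx=7,fy=7,interpolation=cv2.INTER_CUBIC).clip(0,255)))
```

```text
t 12.65 tcp [446.6 342.4  46.5] az -1.765 xdown [-0.001 -0.    -1.   ] F [ 0.9 -0.5 -0.3] T [ 0.06  0.03 -0.05] op 39.8 q [-0.57  0.56 -0.25  1.89  0.2   0.71 -2.7 ]
row [0.001, 0.001, -0.0] [-0.5, -0.1, -0.2]
```

View pics/sp5_scene.png

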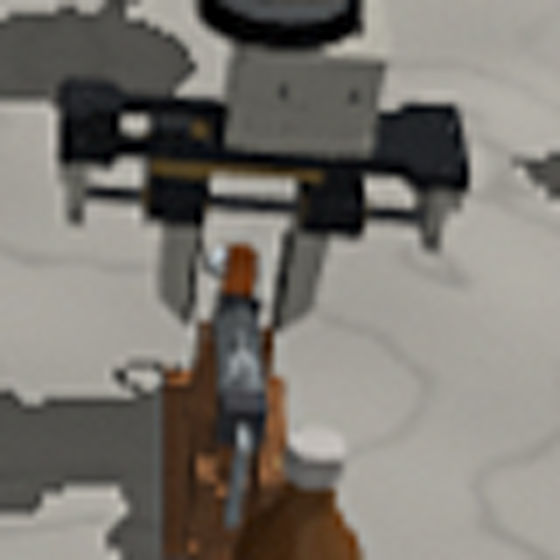

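View pics/sp5_top.png

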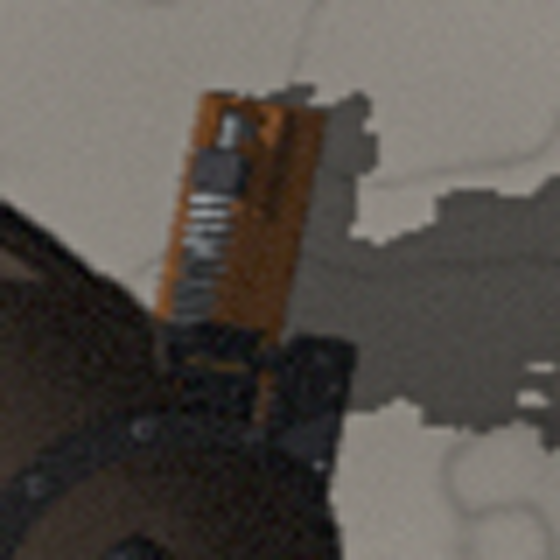

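The tab (x≈240) sits midway between the finger tips (190 and 285), so I'll close.

play_rows(series=[[0,0,0,0,0,0,20],[0,0,0,0,0,0,12],[0,0,0,0,0,0,6],[0,0,0,0,0,0,6],[0,0,0,0,0,0,6],[0,0,0,0,0,0,6]], newtons=55)

```text
time_s: 13.45
tool_pos: [447.2, 342.9, 47.6]
orientation: [-2.119, 0.206, 2.118]
wrist_force: [-0.2, -0.0, 2.3]
opening: 14.0
```

Run:
```python
from h import *
st()
```

```text
t 13.45 tcp [447.2 342.9  47.6] az -1.766 xdown [ 0.001  0.001 -1.   ] F [-0.2 -0.   2.3] T [-0.    0.08  0.04] op 14.0 q [-0.57  0.56 -0.25  1.89  0.2   0.71 -2.7 ]
```

play_rows(series=[[0,0,0,-4,0,0,6],[0,0,0,-12,0,0,6],[0,0,0,-25,0,0,6],[0,0,0,-40,0,0,6],[0,0,0,-60,0,0,6],[0,0,0,-80,0,0,6],[0,0,0,-100,0,0,6],[0,0,0,-108,0,0,6],[0,0,0,-110,0,0,6]])

```text
time_s: 14.35
tool_pos: [447.6, 343.2, 159.1]
orientation: [-2.12, 0.204, 2.115]
wrist_force: [-0.9, 0.3, -0.8]
opening: 13.9
```

Run:
```python
from h import *
from fit import J,w as jw
st()
# open-arm hole
piv=jw(J,(60,100,62)); hole=np.array([522.8,92.0])
for off in(1.848,):
    yaw=np.arctan2(*(hole-jw(J,(0,-100,71))[:2])[::-1]); print('yaw post->hole',yaw, 'home yaw',J[2]+np.pi/2)
```

```text
t 14.35 tcp [447.6 343.2 159.1] az -1.766 xdown [ 0.003  0.003 -1.   ] F [-0.9  0.3 -0.8] T [ 0.03  0.12 -0.04] op 13.9 q [-0.54  0.42 -0.28  1.79  0.14  0.94 -2.65]
yaw post->hole 1.6383700186777657 home yaw 1.6518350729480549
```

Run:
```python
from h import *
go(532.7,-40.6,150,.074)
```

```text
row [-1.84, -0.004, 0.0] [8.4, 360.1, -157.8]
```

play_rows(series=[[-0.05,0,0,0,10,-4,6],[-0.14,0,0,0,28,-12,6],[-0.25,0,0,0,50,-22,6],[-0.36,0,0,0,72,-31,6],[-0.47,0,0,0,93,-41,6],[-0.58,0,0,0,115,-50,6],[-0.69,0,0,0,136,-60,6],[-0.8,0,0,0,158,-69,6],[-0.91,0,0,0,180,-79,6],[-1.02,0,0,0,200,-88,6],[-1.1,0,0,0,216,-94,6],[-1.15,0,0,0,225,-98,6]])

```text
time_s: 15.55
tool_pos: [499.8, 101.3, 157.7]
orientation: [1.647, 0.854, -1.645]
wrist_force: [0.8, 0.9, -1.9]
opening: 13.7
```

Run:
```python
from h import *
st();go(532.7,-40.6,150,.074)
```

```text
t 15.55 tcp [499.8 101.3 157.7] az -0.615 xdown [ 0.001  0.002 -1.   ] F [ 0.8  0.9 -1.9] T [-0.07  0.03 -0.01] op 13.7 q [ 0.08  0.37 -0.5   1.91  0.22  0.91 -1.14]
row [-0.689, -0.002, -0.0] [7.5, 108.7, 97.0]
```

play_rows(series=[[-0.05,0,0,0,8,7,6],[-0.14,0,0,1,22,19,6],[-0.25,0,0,2,39,35,6],[-0.36,0,0,3,57,51,6],[-0.47,0,0,4,74,66,6],[-0.57,0,0,5,90,80,6],[-0.65,0,0,7,102,91,6],[-0.689,-0.002,0,7.5,108.7,97,6],[-0.689,-0.002,0,7.5,108.7,97,6],[-0.689,-0.002,0,7.5,108.7,97,6]])

```text
time_s: 16.55
tool_pos: [532.2, -40.2, 149.5]
orientation: [1.155, 1.244, -1.155]
wrist_force: [-0.6, -0.3, -0.9]
opening: 13.5
```

Run:
```python
from h import *
st();go(532.7,-40.6,150,.074)
for c in('scene','top'):
    a=np.mean([env.camera(c).astype(float) for _ in range(4)],0); np.save(f'b_{c}.npy',a)
    o=(200,120) if c=='scene' else (190,170)
    cv2.imwrite(f'pics/sp6_{c}.png',np.uint8(cv2.resize(a[o[1]:o[1]+100,o[0]:o[0]+120][:,:,::-1],None,fx=6,fy=6,interpolation=cv2.INTER_CUBIC).clip(0,255)))
```

```text
t 16.55 tcp [532.2 -40.2 149.5] az 0.073 xdown [-0.001  0.    -1.   ] F [-0.6 -0.3 -0.9] T [ 0.01 -0.09 -0.03] op 13.5 q [ 0.43  0.44 -0.61  1.85  0.31  0.94 -0.25]
row [-0.001, -0.0, 0.001] [-0.5, 0.4, 0.4]
```

View pics/sp6_scene.png

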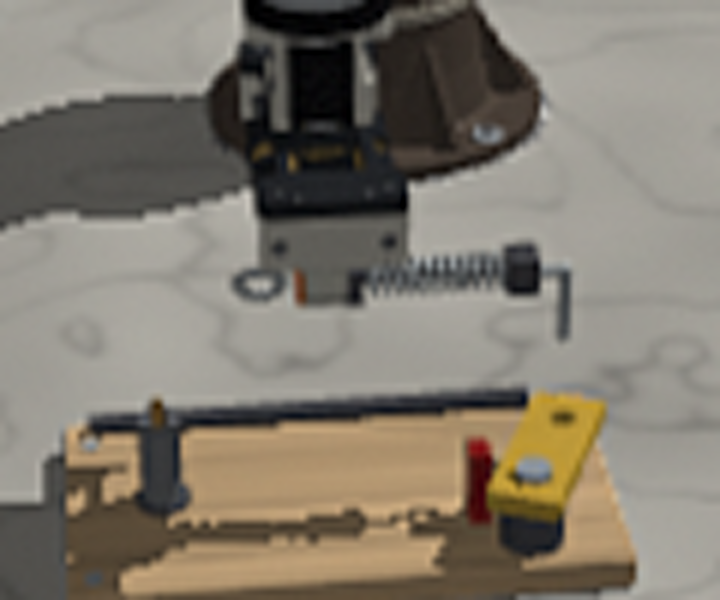

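View pics/sp6_top.png

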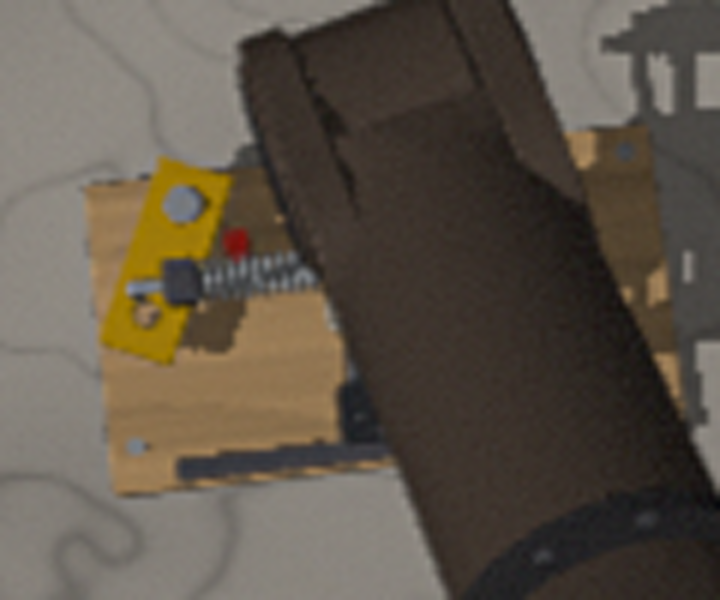

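Run:
```python
from h import *
px=lambda o,f:(lambda u:(np.array(u)+.5)/f-.5+np.array(o))
S=px((200,120),6);T=px((190,170),6)
print('bend',tri(S((566,271)),T((131,289))),'hole',tri(S((564,416)),T((147,315))))
print('pin end scene at x=523', onz('scene',S((564,340)),113))
print('bend onz',onz('scene',S((566,271)),159),onz('top',T((132,289)),159))
print('hole onz',onz('scene',S((564,416)),62),onz('top',T((147,315)),62))
from fit import J,w as jw
# predicted pixel of pin for hypothesised pose
th=.073+np.pi/2
def X(s,z): return [532.2+s*np.cos(th),-40.2+s*np.sin(th),159.1+z]
for c,f,o in(('scene',S,(200,120)),('top',T,(190,170))):
    for n,s,z in(('ring',-32,0),('bend',133,0),('outer',136.5,0),('end',133,-46),('coll',109,0)):
        print(c,n,((proj(c,X(s,z))[0]-o+.5)*6-.5).round())
    print(((proj(c,jw(J,(0,-100,87)))[0]-o+.5)*6-.5).round())
```

```text
bend [523.81586507  91.42703329 154.22583886] hole [522.35053243  92.2946035   60.09584217]
pin end scene at x=523 [527.38844727  91.39499428 113.        ]
bend onz [532.09161609  90.36438222 159.        ] [523.18032494  90.65511862 159.        ]
hole onz [525.1397664   93.46064047  62.        ] [522.03553384  91.04451508  62.        ]
scene ring [261. 279.]
scene bend [568. 262.]
scene outer [575. 261.]
scene end [565. 335.]
scene coll [524. 264.]
[154. 398.]
top ring [462. 258.]
top bend [128. 290.]
top outer [121. 291.]
top end [136. 302.]
top coll [177. 286.]
[575. 267.]
```

Run:
```python
from h import *
go(531.0,-38.9,106,.074)
```

```text
row [0.001, 0.0, -0.0] [44.1, -1.6, -1.5]
```

play_rows(series=[[0,0,0,10,-1.5,-1.5,6],[0,0,0,25,-1.6,-1.5,6],[0,0,0,38,-1.6,-1.5,6],[0,0,0,44,-1.6,-1.5,6],[0,0,0,44,-1.6,-1.5,6]])

```text
time_s: 17.45
tool_pos: [530.2, -38.8, 104.9]
orientation: [1.153, 1.245, -1.155]
wrist_force: [0.3, 0.1, -1.0]
opening: 14.0
```

Run:
```python
from h import *
st();go(531,-38.9,106,.074)
for c in('scene','top'):
    a=np.mean([env.camera(c).astype(float) for _ in range(4)],0); np.save(f'b_{c}.npy',a)
    o=(265,150) if c=='scene' else (195,200)
    cv2.imwrite(f'pics/sp7_{c}.png',np.uint8(cv2.resize(a[o[1]:o[1]+60,o[0]:o[0]+60][:,:,::-1],None,fx=10,fy=10,interpolation=cv2.INTER_CUBIC).clip(0,255)))
```

```text
t 17.45 tcp [530.2 -38.8 104.9] az 0.075 xdown [-0.002 -0.    -1.   ] F [ 0.3  0.1 -1. ] T [-0.07 -0.12 -0.01] op 14.0 q [ 0.4   0.5  -0.59  1.9   0.36  0.85 -0.29]
row [0.001, 0.0, 0.002] [-1.1, 0.8, 0.1]
```

View pics/sp7_scene.png

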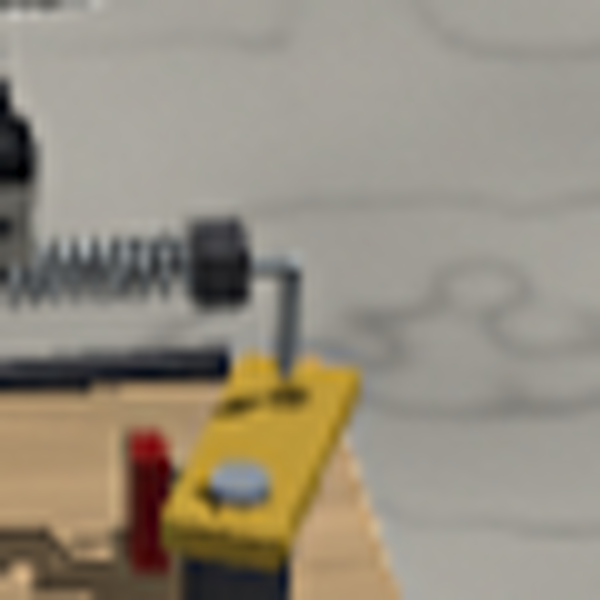

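View pics/sp7_top.png

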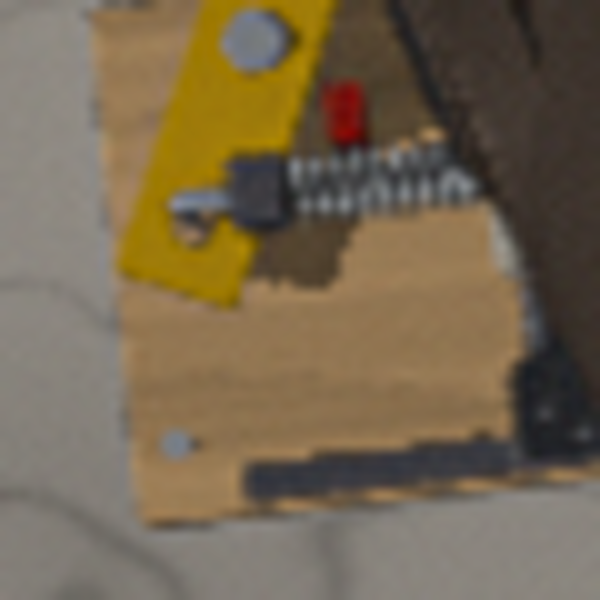

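Run:
```python
from h import *
px=lambda o,f:(lambda u:(np.array(u)+.5)/f-.5+np.array(o))
S=px((265,150),10);T=px((195,200),10)
print('bend axis tri',tri(S((291,266)),T((180,205))))
th=.075+np.pi/2; az=112.9
for ax in(111,113):
  X=lambda s,z:[530.2+s*np.cos(th),-38.8+s*np.sin(th),ax+z]
  for c,o in(('scene',(265,150)),('top',(195,200))):
    for n,s,z in(('wiremid',127,0),('outer',136.5,0),('bend',133,0),('end',133,-46),('coll',109,0),('coll+',118,0)):
        print(ax,c,n,((proj(c,X(s,z))[0]-o+.5)*10-.5).round())
for h in([522.4,92.3,62],[524,92,62]):
    for c,o in(('scene',(265,150)),('top',(195,200))): print('hole',h,((proj(c,h)[0]-o+.5)*10-.5).round())
from fit import J,w
for c,o in(('scene',(265,150)),('top',(195,200))): print('pivot',((proj(c,w(J,(60,100,70)))[0]-o+.5)*10-.5).round(),'stop',((proj(c,w(J,(35,74,66)))[0]-o+.5)*10-.5).round(),'corner',((proj(c,w(J,(-85,155,20)))[0]-o+.5)*10-.5).round())
```

```text
bend axis tri [522.46586168  91.97395529 110.34540156]
111 scene wiremid [278. 262.]
111 scene outer [306. 260.]
111 scene bend [296. 261.]
111 scene end [290. 378.]
111 scene coll [223. 265.]
111 scene coll+ [250. 263.]
111 top wiremid [193. 210.]
111 top outer [162. 213.]
111 top bend [173. 212.]
111 top end [186. 230.]
111 top coll [252. 204.]
111 top coll+ [222. 207.]
113 scene wiremid [278. 257.]
113 scene outer [306. 255.]
113 scene bend [296. 255.]
113 scene end [291. 373.]
113 scene coll [223. 260.]
113 scene coll+ [251. 258.]
113 top wiremid [193. 209.]
113 top outer [161. 212.]
113 top bend [173. 211.]
113 top end [185. 229.]
113 top coll [251. 203.]
113 top coll+ [222. 206.]
hole [522.4, 92.3, 62] [286. 389.]
hole [522.4, 92.3, 62] [191. 224.]
hole [524, 92, 62] [286. 392.]
hole [524, 92, 62] [192. 219.]
pivot [238. 470.] stop [147. 443.] corner [322. 349.]
pivot [253.  33.] stop [344. 104.] corner [136. 520.]
```

Relative to the hole, the pin end is within about 1 mm in both views (top: predicted end (192,223), hole (194,225); scene: end x=288, hole x=289). I'll insert it.

play_rows(series=[[0,0,0,3,0.3,-0.3,6],[0,0,0,6,0.3,-0.3,6],[0,0,0,9,0.3,-0.3,6],[0,0,0,12,0.3,-0.3,6],[0,0,0,12,0.3,-0.3,6]])

```text
time_s: 18.35
tool_pos: [531.1, -38.6, 93.9]
orientation: [1.154, 1.243, -1.154]
wrist_force: [-1.3, 0.6, -1.1]
opening: 13.4
```

play_rows(series=[[0,0,0,4,0,0,6],[0,0,0,8,0,0,6],[0,0,0,12,0,0,6],[0,0,0,16,0,0,6],[0,0,0,20,0,0,6],[0,0,0,20,0,0,6]])

```text
time_s: 18.95
tool_pos: [530.7, -38.7, 73.3]
orientation: [1.153, 1.244, -1.155]
wrist_force: [-1.3, 1.0, -0.8]
opening: 13.9
```

Run:
```python
from h import *
st()
for c in('scene','top'):
    a=np.mean([env.camera(c).astype(float) for _ in range(2)],0); np.save(f'b_{c}.npy',a)
    o=(200,140) if c=='scene' else (190,170)
    cv2.imwrite(f'pics/sp8_{c}.png',np.uint8(cv2.resize(a[o[1]:o[1]+90,o[0]:o[0]+120][:,:,::-1],None,fx=6,fy=6,interpolation=cv2.INTER_CUBIC).clip(0,255)))
```

```text
t 18.95 tcp [530.7 -38.7  73.3] az 0.075 xdown [-0.001 -0.    -1.   ] F [-1.3  1.  -0.8] T [-0.08 -0.07  0.01] op 13.9 q [ 0.38  0.54 -0.56  1.93  0.4   0.78 -0.33]
```

View pics/sp8_scene.png

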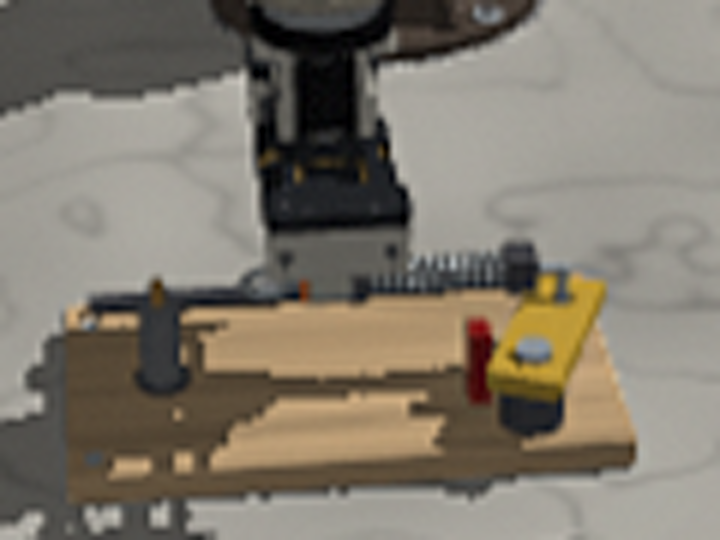

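View pics/sp8_top.png

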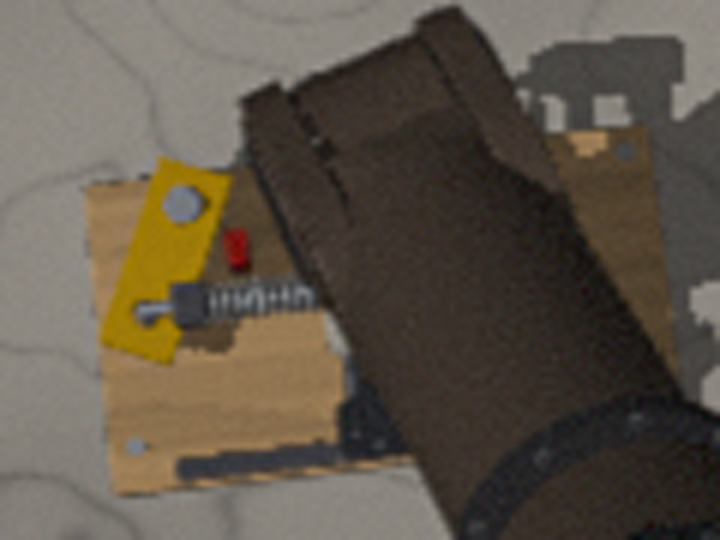

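The pin sits in the hole (scene (560,285), top (148,312)). Now I'll drag the arm home.

Run:
```python
from h import *
go(533.1,-72,76,.081)
```

```text
row [-0.006, 0.0, -0.0] [-2.0, -0.7, 33.4]
```

play_rows(series=[[0,0,0,0,0,3,6],[-0.002,0,0,0,0,8,6],[-0.004,0,0,-1,-0.2,13,6],[-0.006,0,0,-1,-0.3,18,6],[-0.006,0,0,-2,-0.5,23,6],[-0.006,0,0,-2,-0.6,28,6],[-0.006,0,0,-2,-0.7,32,6],[-0.006,0,0,-2,-0.7,33.4,6]], newtons=60)

```text
time_s: 19.95
tool_pos: [533.1, -72.4, 76.0]
orientation: [1.15, 1.246, -1.15]
wrist_force: [-1.2, 3.0, -1.8]
opening: 13.8
```

Run:
```python
from h import *
st()
for c in('scene','top'):
    a=np.mean([env.camera(c).astype(float) for _ in range(3)],0); np.save(f'b_{c}.npy',a)
    o=(200,140) if c=='scene' else (190,170)
    cv2.imwrite(f'pics/sp9_{c}.png',np.uint8(cv2.resize(a[o[1]:o[1]+90,o[0]:o[0]+120][:,:,::-1],None,fx=6,fy=6,interpolation=cv2.INTER_CUBIC).clip(0,255)))
```

```text
t 19.95 tcp [533.1 -72.4  76. ] az 0.08 xdown [ 0. -0. -1.] F [-1.2  3.  -1.8] T [0.51 0.21 0.13] op 13.8 q [ 0.45  0.54 -0.56  1.92  0.4   0.8  -0.25]
```

View pics/sp9_scene.png

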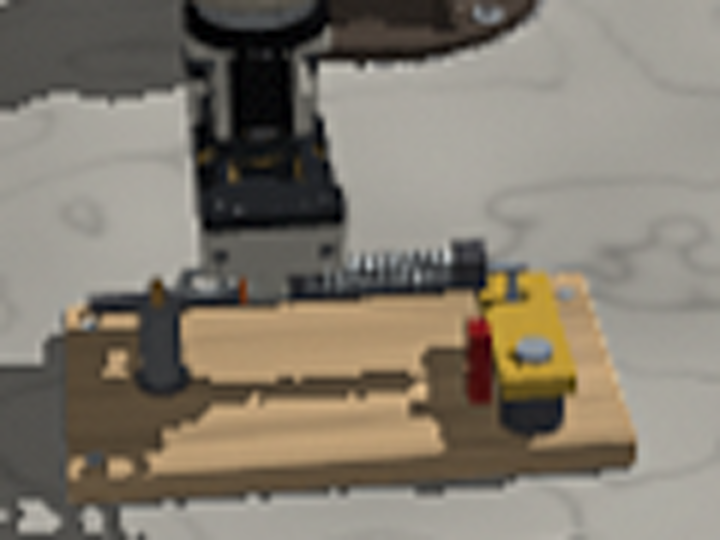

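View pics/sp9_top.png

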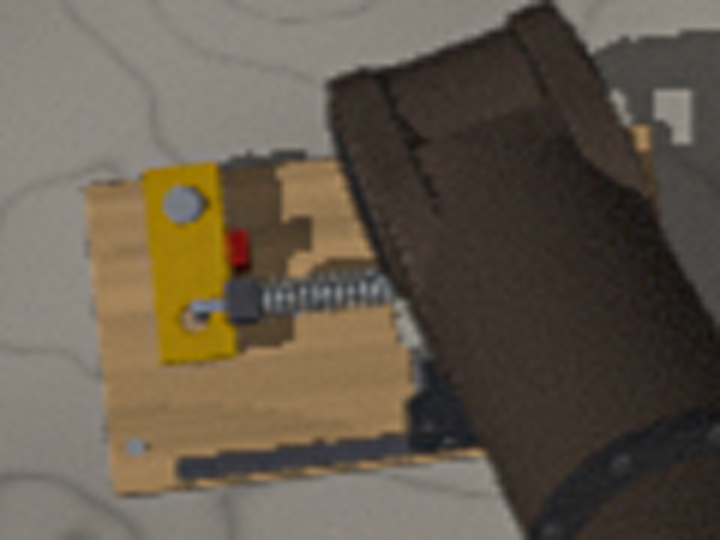

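The arm is already home against its stop (top view, arm edge 222 against red 237), with 3 N tension. The pin side has risen a little, so I'll pitch it back down while raising.

play_rows(series=[[0,-0.03,0,-3,0,0,6],[0,-0.06,0,-6,0,1,6],[0,-0.08,0,-9,0,2,6],[0,-0.08,0,-10,0,3,6],[0,-0.08,0,-10,0,3,6]])

```text
time_s: 20.75
tool_pos: [533.3, -74.6, 86.1]
orientation: [1.093, 1.185, -1.183]
wrist_force: [-1.5, 2.7, -1.6]
opening: 13.8
```

Run:
```python
from h import *
st()
for c in('scene','top'):
    a=np.mean([env.camera(c).astype(float) for _ in range(3)],0); np.save(f'b_{c}.npy',a)
    o=(210,165) if c=='scene' else (190,170)
    if c=='scene': cv2.imwrite(f'pics/sp10_{c}.png',np.uint8(cv2.resize(a[o[1]:o[1]+50,o[0]:o[0]+95][:,:,::-1],None,fx=8,fy=8,interpolation=cv2.INTER_CUBIC).clip(0,255)))
```

```text
t 20.75 tcp [533.3 -74.6  86.1] az 0.082 xdown [ 0.007 -0.08  -0.997] F [-1.5  2.7 -1.6] T [0.77 0.37 0.16] op 13.8 q [ 0.37  0.51 -0.52  1.92  0.45  0.82 -0.34]
```

View pics/sp10_scene.png

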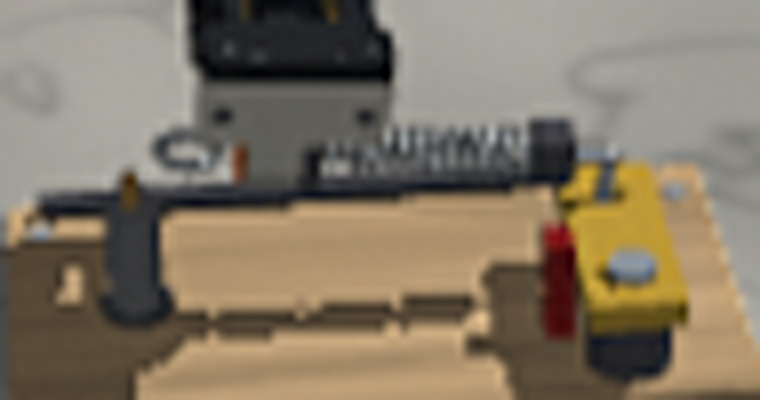

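The ring (188,150) is about 9 mm above the post tip (127,172) and the pin is still through the hole. Now I'll stretch it.

```bash
cat >> h.py <<'E'
def sh(x,y,z):
    p,R=tool(); print('shift',R.inv().apply(np.array([x,y,z])-p).round(1).tolist())
E
python3 - <<'E'
from h import *
sh(535.4,-101,86)
E
```

```text
shift [2.1, 0.0, 26.2]
```

play_rows(series=[[0,0,0,0.3,0,3.5,6],[0,0,0,0.6,0,7,6],[0,0,0,0.9,0,11,6],[0,0,0,1.2,0,15,6],[0,0,0,1.5,0,19,6],[0,0,0,1.9,0,23,6],[0,0,0,2.1,0,26.2,6],[0,0,0,2.1,0,26.2,6]])

```text
time_s: 21.85
tool_pos: [535.5, -100.5, 86.1]
orientation: [1.094, 1.186, -1.183]
wrist_force: [-3.0, 7.4, 1.9]
opening: 13.9
```

Run:
```python
from h import *
st()
for c in('scene','top'):
    a=np.mean([env.camera(c).astype(float) for _ in range(4)],0); np.save(f'b_{c}.npy',a)
    o=(210,165) if c=='scene' else (190,170)
    if c=='scene': 
        cv2.imwrite(f'pics/sp11_{c}.png',np.uint8(cv2.resize(a[o[1]:o[1]+50,o[0]:o[0]+95][:,:,::-1],None,fx=8,fy=8,interpolation=cv2.INTER_CUBIC).clip(0,255)))
        cv2.imwrite(f'pics/sp11b_{c}.png',np.uint8(cv2.resize(a[o[1]:o[1]+40,o[0]:o[0]+40][:,:,::-1],None,fx=14,fy=14,interpolation=cv2.INTER_CUBIC).clip(0,255)))
    else: cv2.imwrite(f'pics/sp11_{c}.png',np.uint8(cv2.resize(a[o[1]:o[1]+90,o[0]:o[0]+120][:,:,::-1],None,fx=6,fy=6,interpolation=cv2.INTER_CUBIC).clip(0,255)))
```

```text
t 21.85 tcp [ 535.5 -100.5   86.1] az 0.081 xdown [ 0.007 -0.078 -0.997] F [-3.   7.4  1.9] T [2.43 0.66 0.3 ] op 13.9 q [ 0.41  0.52 -0.52  1.91  0.45  0.82 -0.29]
```

View pics/sp11_scene.png

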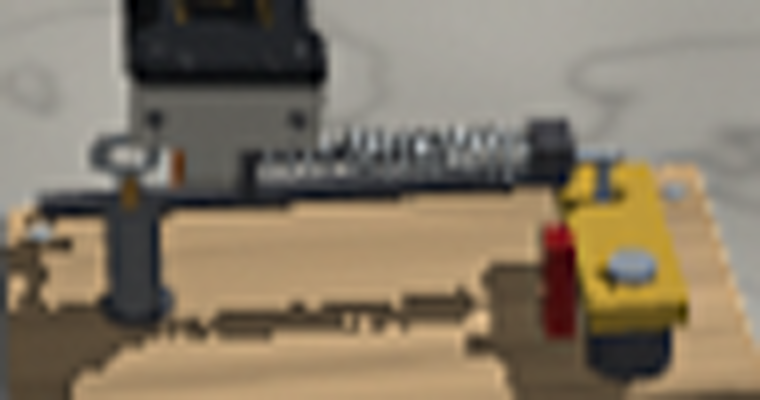

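View pics/sp11b_scene.png

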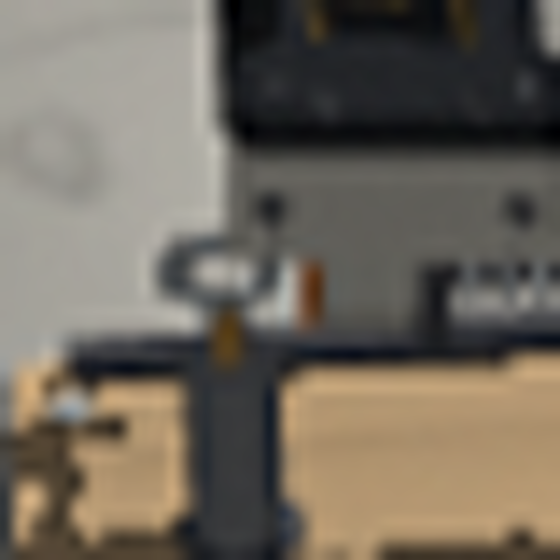

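View pics/sp11_top.png

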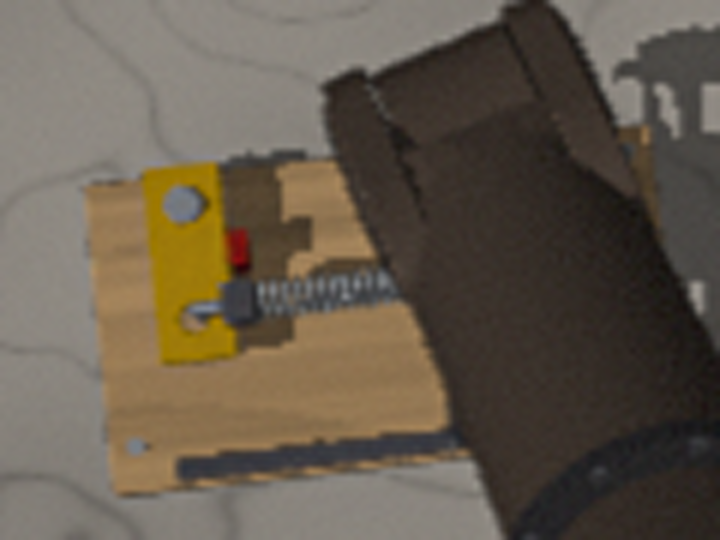

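Run:
```python
from h import *
from fit import J,w
P=w(J,(0,-100,87))
f=lambda X:((proj('scene',X)[0]-(210,165)+.5)*14-.5).round(1)
print('tip',f(P),'foot',f(w(J,(0,-100,71))))
for z in(92,95,98):
    for d in(0,-4,4):
        print(z,d,'x',f(P+[d,0,z-87]),'y',f(P+[0,d,z-87]))
R=tool()[1].as_matrix(); p=tool()[0]
print('nominal ring', p-R[:,0]*9+R[:,2]*32)
from scipy.ndimage import center_of_mass
```

```text
tip [220.7 299.6] foot [224.3 356.5]
92 0 x [219.5 281.7] y [219.5 281.7]
92 -4 x [220.3 272.5] y [202.5 282. ]
92 4 x [218.7 290.9] y [236.6 281.4]
95 0 x [218.8 270.9] y [218.8 270.9]
95 -4 x [219.7 261.7] y [201.8 271.2]
95 4 x [218.  280.1] y [235.9 270.6]
98 0 x [218.1 260. ] y [218.1 260. ]
98 -4 x [219.  250.9] y [201.  260.4]
98 4 x [217.3 269.2] y [235.2 259.7]
nominal ring [ 538.07272118 -130.99011707   97.58500104]
```

Run:
```python
from h import *
p=tool()[0]
sh(p[0]-.1,p[1]+2,p[2]);sh(p[0]-.1,p[1]+2,p[2]-13);sh(p[0]-.1,p[1]+2,p[2]-22)
```

```text
shift [-0.2, 0.1, -2.0]
shift [12.8, 0.1, -3.0]
shift [21.8, 0.0, -3.7]
```

play_rows(series=[[0,0,0,0,0,-2,6],[0,0,0,3,0,-2.2,6],[0,0,0,6,0,-2.5,6],[0,0,0,9,0,-2.7,6],[0,0,0,12.8,0,-3,6],[0,0,0,12.8,0,-3,6]])

```text
time_s: 22.85
tool_pos: [535.2, -97.1, 72.9]
orientation: [1.094, 1.187, -1.181]
wrist_force: [-3.0, 6.4, 2.9]
opening: 13.9
```

Run:
```python
from h import *
st()
for c in('scene',):
    a=np.mean([env.camera(c).astype(float) for _ in range(4)],0); np.save(f'b_{c}.npy',a)
    o=(210,165) if c=='scene' else (190,170)
    if c=='scene': 
        cv2.imwrite(f'pics/sp12_{c}.png',np.uint8(cv2.resize(a[o[1]:o[1]+50,o[0]:o[0]+95][:,:,::-1],None,fx=8,fy=8,interpolation=cv2.INTER_CUBIC).clip(0,255)))
        cv2.imwrite(f'pics/sp12b_{c}.png',np.uint8(cv2.resize(a[o[1]:o[1]+40,o[0]:o[0]+40][:,:,::-1],None,fx=14,fy=14,interpolation=cv2.INTER_CUBIC).clip(0,255)))
```

```text
t 22.85 tcp [535.2 -97.1  72.9] az 0.082 xdown [ 0.007 -0.077 -0.997] F [-3.   6.4  2.9] T [2.1  0.72 0.35] op 13.9 q [ 0.4   0.53 -0.51  1.92  0.47  0.79 -0.31]
```

View pics/sp12_scene.png

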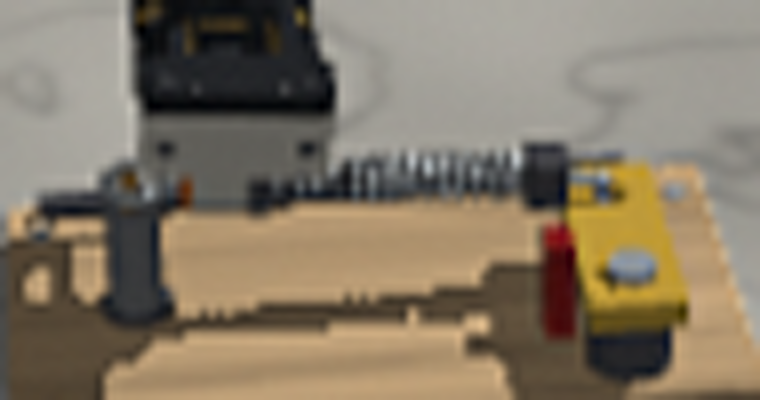

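View pics/sp12b_scene.png

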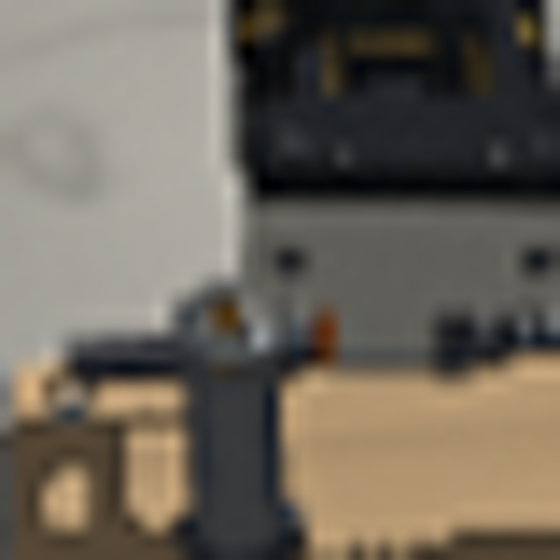

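The post tip (228,315) shows inside the ring. I'll lower the rest of the way and level off.

play_rows(series=[[0,0.01,0,2,0,-0.2,6],[0,0.02,0,4,0,-0.3,6],[0,0.03,0,6,0,-0.5,6],[0,0.04,0,8,0,-0.6,6],[0,0.05,0,9,0,-0.7,6],[0,0.05,0,9,0,-0.7,6]])

```text
time_s: 23.65
tool_pos: [535.4, -96.6, 64.5]
orientation: [1.13, 1.226, -1.159]
wrist_force: [-3.4, 6.5, 5.6]
opening: 14.1
```

Run:
```python
from h import *
st()
for c in('scene',):
    a=np.mean([env.camera(c).astype(float) for _ in range(4)],0); np.save(f'b_{c}.npy',a)
    o=(210,165) if c=='scene' else (190,170)
    if c=='scene': 
        cv2.imwrite(f'pics/sp13_{c}.png',np.uint8(cv2.resize(a[o[1]:o[1]+50,o[0]:o[0]+95][:,:,::-1],None,fx=8,fy=8,interpolation=cv2.INTER_CUBIC).clip(0,255)))
        cv2.imwrite(f'pics/sp13b_{c}.png',np.uint8(cv2.resize(a[o[1]:o[1]+40,o[0]:o[0]+40][:,:,::-1],None,fx=14,fy=14,interpolation=cv2.INTER_CUBIC).clip(0,255)))
```

```text
t 23.65 tcp [535.4 -96.6  64.5] az 0.083 xdown [ 0.003 -0.026 -1.   ] F [-3.4  6.5  5.6] T [1.83 0.77 0.4 ] op 14.1 q [ 0.45  0.56 -0.54  1.92  0.43  0.78 -0.25]
```

View pics/sp13_scene.png

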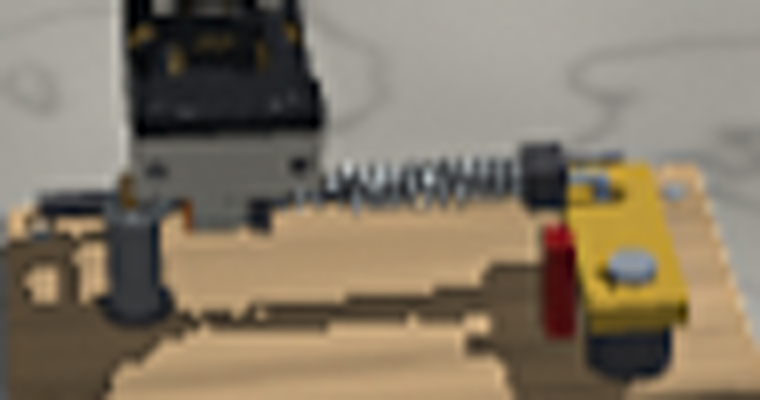

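View pics/sp13b_scene.png

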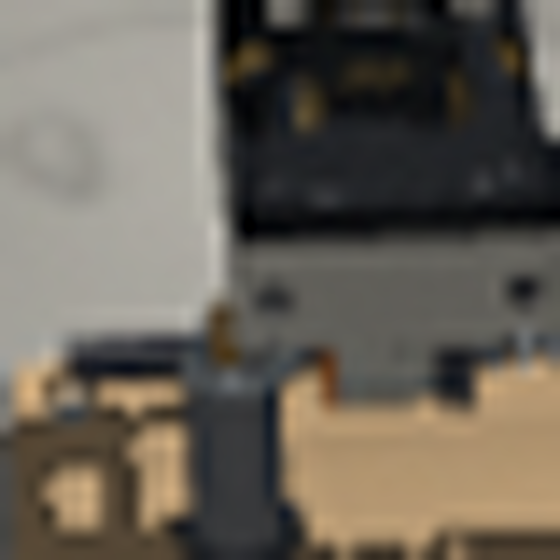

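play_rows(series=[[0,0.01,0,1,0,-1,6],[0,0.02,0,2,0,-2,6],[0,0.02,0,2,0,-3,6],[0,0.02,0,2,0,-3,6]])

```text
time_s: 24.25
tool_pos: [535.6, -95.8, 64.3]
orientation: [1.142, 1.238, -1.151]
wrist_force: [-8.6, -0.1, 22.2]
opening: 13.8
```

Run:
```python
from h import *
st()
for c in('scene',):
    a=np.mean([env.camera(c).astype(float) for _ in range(4)],0)
    o=(210,165)
    cv2.imwrite(f'pics/sp14b_{c}.png',np.uint8(cv2.resize(a[o[1]:o[1]+40,o[0]:o[0]+40][:,:,::-1],None,fx=14,fy=14,interpolation=cv2.INTER_CUBIC).clip(0,255)))
```

```text
t 24.25 tcp [535.6 -95.8  64.3] az 0.082 xdown [ 0.003 -0.01  -1.   ] F [-8.6 -0.1 22.2] T [-0.87  1.89  0.43] op 13.8 q [ 0.47  0.56 -0.55  1.91  0.42  0.78 -0.23]
```

View pics/sp14b_scene.png

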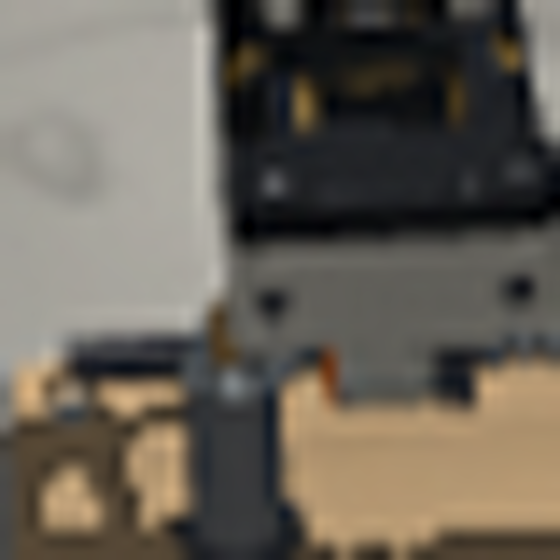

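It pushes down with 22 N and won't descend further, and the pull on the wrist has gone to the post: the ring is seated. Releasing.

play_rows(series=[[0,0,0,-1,0,0.3,6],[0,0,0,-1,0,0.3,16],[0,0,0,-1,0,0.3,20],[0,0,0,-1,0,0.3,30],[0,0,0,-1,0,0.3,36],[0,0,0,-1,0,0.3,36]])

```text
time_s: 25.05
tool_pos: [535.7, -96.4, 65.3]
orientation: [1.142, 1.237, -1.152]
wrist_force: [-0.2, -0.1, -0.3]
opening: 35.0
```

Run:
```python
from h import *
st()
```

```text
t 25.05 tcp [535.7 -96.4  65.3] az 0.082 xdown [ 0.003 -0.01  -1.   ] F [-0.2 -0.1 -0.3] T [-0.01 -0.05  0.05] op 35.0 q [ 0.47  0.56 -0.55  1.91  0.42  0.78 -0.23]
```

play_rows(series=[[0,0,0,-8,0,0,36],[0,0,0,-25,0,0,36],[0,0,0,-50,0,0,36],[0,0,0,-80,0,0,36],[0,0,0,-115,0,0,36],[0,0,0,-150,-15,0,36],[0,0,0,-170,-45,40,36],[0,0,0,-180,-80,80,36],[0,0,0,-180,-110,120,36],[0,0,0,-180,-130,160,36],[0,0,0,-180,-140,200,36],[0,0,0,-180,-140,220,36]])

```text
time_s: 26.25
tool_pos: [411.2, -329.9, 247.9]
orientation: [1.145, 1.234, -1.157]
wrist_force: [0.3, 0.4, -0.5]
opening: 36.0
```

Run:
```python
from h import *
st()
for c in('scene','top'):
    a=np.mean([env.camera(c).astype(float) for _ in range(4)],0)
    o=(200,150) if c=='scene' else (190,170)
    cv2.imwrite(f'pics/f_{c}.png',np.uint8(cv2.resize(a[o[1]:o[1]+75,o[0]:o[0]+115][:,:,::-1],None,fx=7,fy=7,interpolation=cv2.INTER_CUBIC).clip(0,255)[:525,:800]))
    cv2.imwrite(f'pics/ff_{c}.png',np.uint8(a[:,:,::-1]))
```

```text
t 26.25 tcp [ 411.2 -329.9  247.9] az 0.076 xdown [ 0.003 -0.012 -1.   ] F [ 0.3  0.4 -0.5] T [ 0.02 -0.08 -0.  ] op 36.0 q [ 1.    0.31 -0.55  1.75  0.19  1.12  0.47]
```

View pics/f_scene.png

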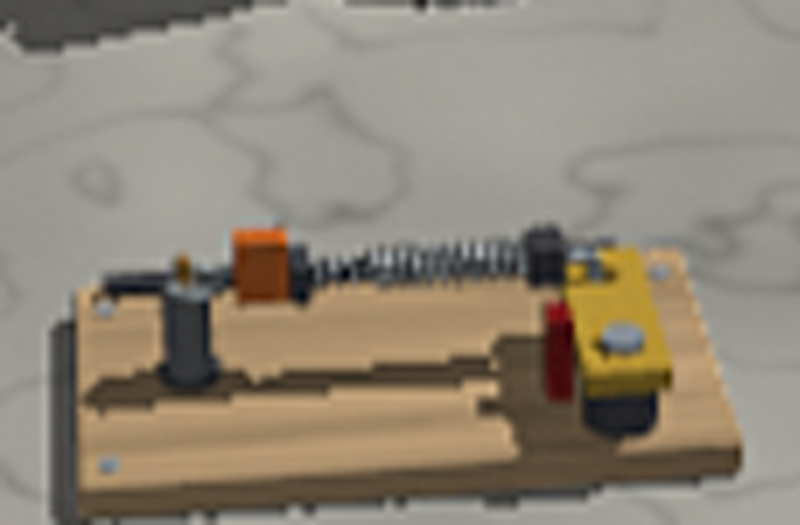

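View pics/f_top.png

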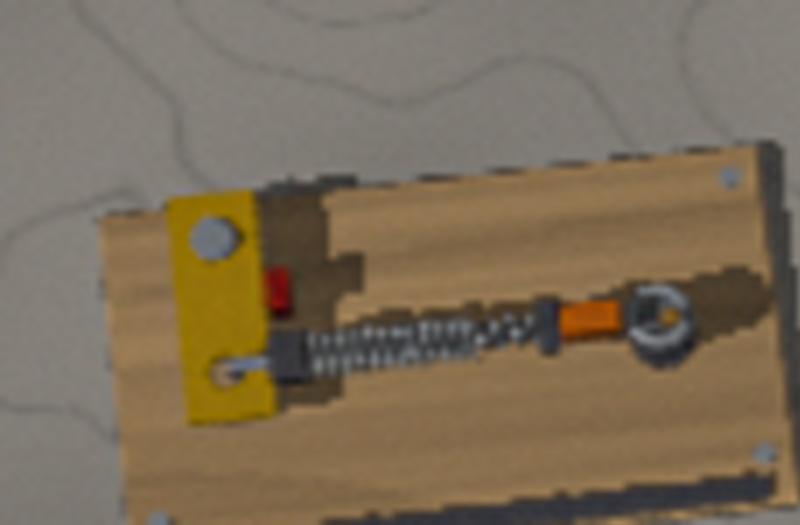

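View pics/ff_scene.png

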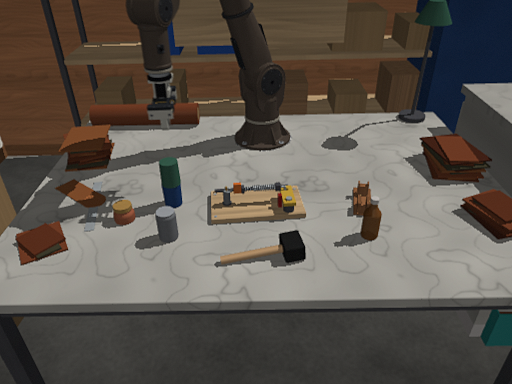

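View pics/ff_top.png

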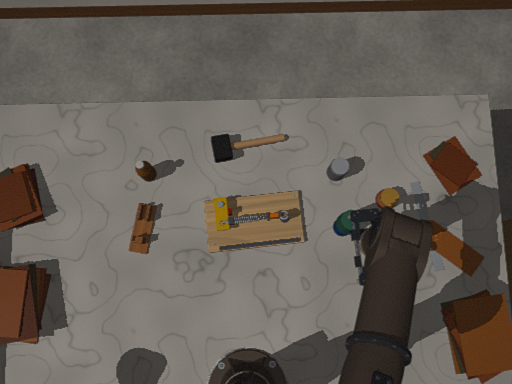

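The ring encircles the post (tip (668,315) inside it in the top view), the arm is against the red stop and the cups are stacked. I'll check in numbers whether the ring and collar are fully down.

Run:
```python
from h import *
from fit import J,w
f=lambda X,c,o:((proj(c,X)[0]-o+.5)*7-.5).round(1)
import sys
for c,o in(('scene',(200,150)),('top',(190,170))):
    print(c,'tip',f(w(J,(0,-100,87)),c,o),'shoulderNear',f(w(J,(12,-100,71)),c,o),'hole',f(w(J,(0,100,62)),c,o),'pivot',f(w(J,(60,100,62)),c,o),'armcorner+x-y',f(w(J,(80,80,62)),c,o),'stop',f(w(J,(35,74,66)),c,o))
    y0=-100+5-0  # ring centre y (pulled to +y by 5)
    for n,s,z in(('ring',0,74),('tabtop-front',32,98),('tabtopface',32,98),('tabbot',32,62),('coll1',132+26,74),('coll2',150+26,74),('bend',191,74)):
        print('  ',n,f(w(J,(0,y0+s,z)),c,o))
    print('   coll axis +4',f(w(J,(0,y0+167,78)),c,o), f(w(J,(0,y0+167,74)),c,o), 'under -x',f(w(J,(0,y0+167,62)),c,o),'top',f(w(J,(0,y0+167,86)),c,o))
a=np.mean([env.camera('scene').astype(float) for _ in range(4)],0)
cv2.imwrite('pics/fz1.png',np.uint8(cv2.resize(a[175:205,265:305][:,:,::-1],None,fx=18,fy=18,interpolation=cv2.INTER_CUBIC).clip(0,255)))
cv2.imwrite('pics/fz2.png',np.uint8(cv2.resize(a[175:205,215:255][:,:,::-1],None,fx=18,fy=18,interpolation=cv2.INTER_CUBIC).clip(0,255)))
```

```text
scene tip [180.1 254.5] shoulderNear [182.8 297. ] hole [601.  272.6] pivot [620.7 343.4] armcorner+x-y [584.1 370.9] stop [557.4 309.7]
   ring [192.1 277. ]
   tabtop-front [257.8 229.9]
   tabtopface [257.8 229.9]
   tabbot [260.8 294. ]
   coll1 [524.5 256.3]
   coll2 [562.1 254. ]
   bend [593.3 252. ]
   coll axis +4 [543.4 248.1] [543.3 255.2] under -x [542.9 276.3] top [543.6 233.8]
top tip [670.7 312.1] shoulderNear [665.3 290.7] hole [226.2 366.6] pivot [213.4 235.8] armcorner+x-y [253.  187.9] stop [275.5 282.8]
   ring [657.7 317.3]
   tabtop-front [589.  317.6]
   tabtopface [589.  317.6]
   tabbot [585.8 328.3]
   coll1 [306.9 354.6]
   coll2 [266.8 358.9]
   bend [233.3 362.5]
   coll axis +4 [286.4 355.7] [286.8 356.8] under -x [288.1 360. ] top [285.6 353.4]
```

View pics/fz1.png

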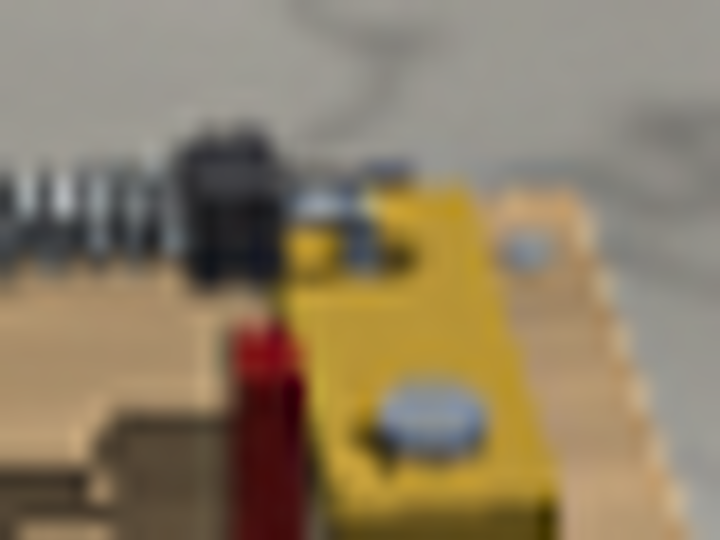

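View pics/fz2.png

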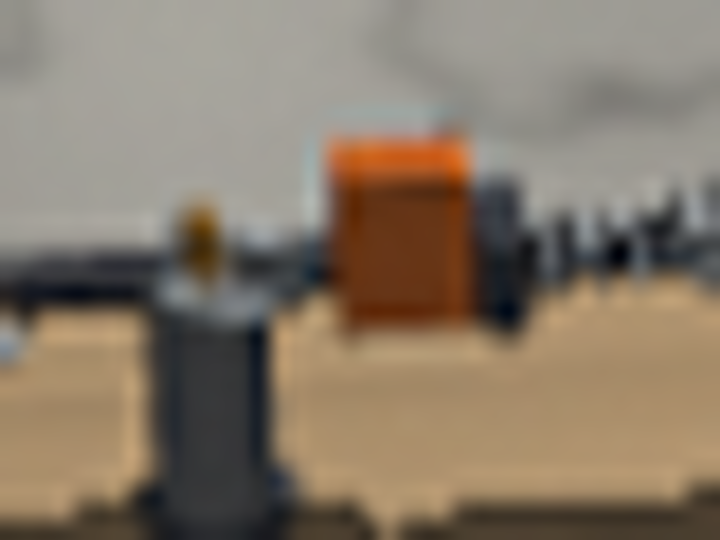

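The collar looks roughly 2–3 mm above the arm, which is near the limit of what I can measure. I'll press it down gently with the closed fingertips.

Run:
```python
from h import *
from fit import J,w
P=w(J,(0,72,0)); print(P); go(P[0]+1,P[1],180,.081)
```

```text
[524.09376534  38.58456234   0.        ]
row [0.002, 0.011, -0.002] [64.0, 140.8, -353.5]
```

play_rows(series=[[0,0,0,0,0,-15,20],[0,0,0,0,5,-45,5],[0,0,0,0,20,-85,0],[0,0,0,0,40,-130,0],[0,0,0,0,60,-175,0],[0,0.005,0,5,80,-220,0],[0,0.01,0,15,100,-265,0],[0,0.011,0,30,120,-305,0],[0,0.011,0,45,135,-335,0],[0,0.011,0,60,140.8,-350,0],[0,0.011,0,64,140.8,-353.5,0],[0,0.011,0,64,140.8,-353.5,0]], newtons=10)

```text
time_s: 28.05
tool_pos: [524.0, 39.3, 179.6]
orientation: [1.147, 1.248, -1.146]
wrist_force: [-0.3, -1.3, -0.6]
opening: 0.4
```

Run:
```python
from h import *
st(); go(525,38.6,96,.081)
```

```text
t 28.05 tcp [524.   39.3 179.6] az 0.085 xdown [ 0.001  0.    -1.   ] F [-0.3 -1.3 -0.6] T [ 0.   -0.05 -0.08] op 0.4 q [ 0.34  0.41 -0.69  1.83  0.3   1.   -0.39]
row [0.004, -0.0, -0.001] [83.6, 0.9, 0.8]
```

play_rows(series=[[0,0,0,20,0.5,0.8,0],[0,0,0,45,0.9,0.8,0],[0,0,0,70,0.9,0.8,0],[0,0,0,80,0.9,0.8,0],[0,0,0,83,0.9,0.8,0],[0,0,0,83,0.9,0.8,0]])

```text
time_s: 28.65
tool_pos: [525.3, 38.1, 97.3]
orientation: [1.148, 1.247, -1.146]
wrist_force: [-0.8, 0.0, 0.2]
opening: 0.7
```

play_rows(series=[[0,0,0,2,0,0,0],[0,0,0,4,0,0,0],[0,0,0,6,0,0,0],[0,0,0,7,0,0,0]])

```text
time_s: 29.05
tool_pos: [525.4, 38.1, 90.4]
orientation: [1.148, 1.247, -1.146]
wrist_force: [0.7, 0.1, 0.4]
opening: 0.7
```

play_rows(series=[[0,0,0,1,0,0,0],[0,0,0,2,0,0,0],[0,0,0,3,0,0,0]])

```text
time_s: 29.35
tool_pos: [525.4, 38.2, 87.3]
orientation: [1.148, 1.247, -1.146]
wrist_force: [0.2, 0.5, 0.7]
opening: 0.1
```

play_rows(series=[[0,0,0,0.7,0,0,0],[0,0,0,1.4,0,0,0],[0,0,0,2,0,0,0]])

```text
time_s: 29.65
tool_pos: [525.5, 38.3, 85.5]
orientation: [1.148, 1.247, -1.145]
wrist_force: [-1.9, 0.1, 4.4]
opening: 0.6
```

play_rows(series=[[0,0,0,0.5,0,0,0],[0,0,0,1,0,0,0]])

```text
time_s: 29.85
tool_pos: [525.8, 38.4, 85.0]
orientation: [1.148, 1.246, -1.145]
wrist_force: [-3.1, -0.6, 9.6]
opening: 0.7
```

play_rows(series=[[0,0,0,-5,0,0,0],[0,0,0,-20,0,0,0],[0,0,0,-50,0,0,0],[0,0,0,-90,0,0,0],[0,0,0,-130,-10,0,0],[0,0,0,-150,-40,-20,0],[0,0,0,-160,-75,-50,0],[0,0,0,-160,-95,-90,0],[0,0,0,-160,-105,-130,0],[0,0,0,-160,-105,-150,0],[0,0,0,-160,-105,-150,0]])

```text
time_s: 30.95
tool_pos: [407.1, 182.1, 245.3]
orientation: [1.146, 1.249, -1.14]
wrist_force: [-1.2, -1.3, -0.4]
opening: 0.7
```

Run:
```python
from h import *
st()
for c in('scene','top'):
    a=np.mean([env.camera(c).astype(float) for _ in range(4)],0)
    o=(200,150) if c=='scene' else (190,170)
    cv2.imwrite(f'pics/h_{c}.png',np.uint8(cv2.resize(a[o[1]:o[1]+75,o[0]:o[0]+115][:,:,::-1],None,fx=7,fy=7,interpolation=cv2.INTER_CUBIC).clip(0,255)[:525,:800]))
    cv2.imwrite(f'pics/hh_{c}.png',np.uint8(a[:,:,::-1]))
for n in ["rivet_cup","cup","dye_bottle","wax_jar","mallet","glue_can"]:
    print(n,*[find(c,n,1) for c in("scene","top")])
```

```text
t 30.95 tcp [407.1 182.1 245.3] az 0.089 xdown [ 0.003  0.002 -1.   ] F [-1.2 -1.3 -0.4] T [-0.08 -0.06  0.03] op 0.7 q [ 0.18  0.22 -0.84  1.91  0.18  1.09 -0.64]
rivet_cup [([529.8, -313.6, 46.8], 0.79)] [([552.3, 65.3, 58.8], 0.22)]
cup [([529.1, -315.2, 140.2], 0.74)] [([500.3, -312.6, 173.6], 0.83)]
dye_bottle [([714.0, 304.5, 66.7], 0.83)] [([682.8, 304.9, 93.5], 0.83)]
wax_jar [([604.4, -459.6, 43.4], 0.86)] [([583.6, -458.0, 59.2], 0.77)]
mallet [([800.1, 41.5, 32.3], 0.96)] [([780.4, 41.3, 44.1], 0.72)]
glue_can [([711.1, -300.9, 71.8], 0.96)] [([672.5, -298.8, 99.7], 0.91)]
```

View pics/h_scene.png

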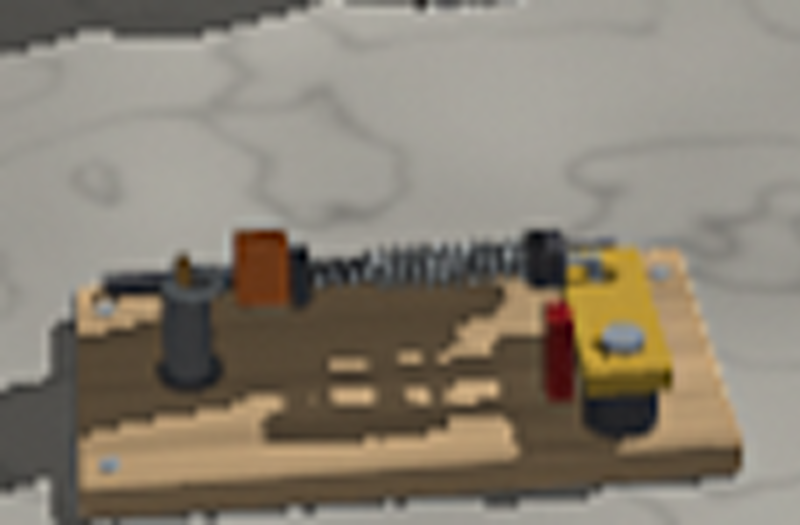

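View pics/h_top.png

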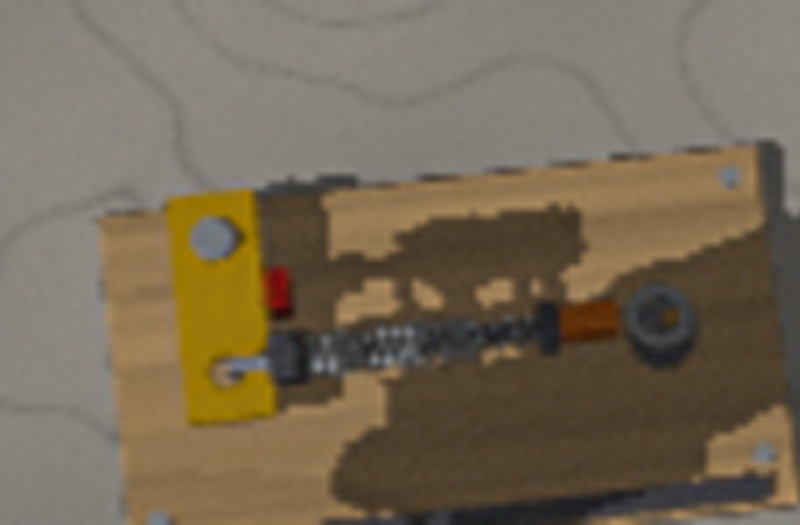

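View pics/hh_top.png

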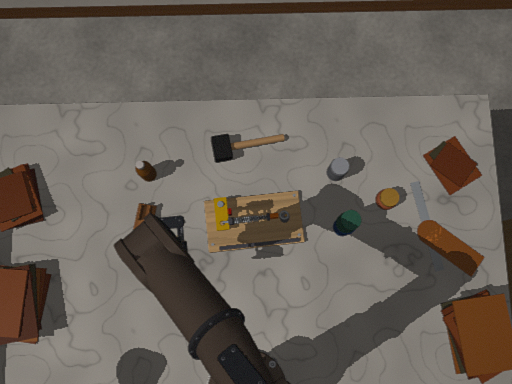

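View pics/hh_scene.png

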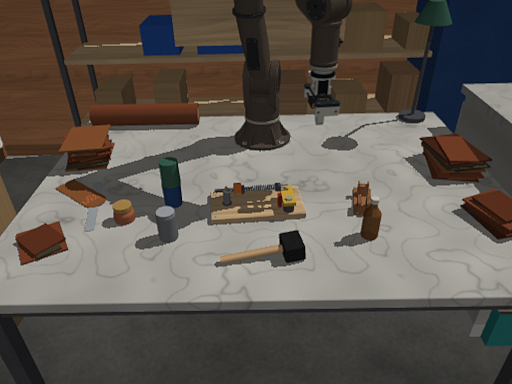

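```bash
python3 -c "
from h import *
st(); print(env.finish_job())"
```

```text
t 31.95 tcp [408.1 179.  244.7] az 0.084 xdown [ 0.002  0.    -1.   ] F [ 0.3  0.2 -0. ] T [-0.03 -0.13 -0.03] op 0.6 q [ 0.18  0.22 -0.83  1.91  0.19  1.09 -0.64]
the job is handed in; nothing more can be done
None
```

The strap jig job is done and handed in at about 32 s, within the 58 s limit. The green cup covers the blue rivet cup, rim on rim. The spring's pin is in the yellow arm's hole, its ring is over the brass post, and the arm is home against the red stop.

**Last checks that passed**
- **Cups:** they stand stacked in the last pictures.
- **Ring:** in the top view the post tip shows inside the ring. Before I let go it took 22 N of downward push without going lower.
- **Bystanders:** the dye bottle, wax jar, mallet and glue can read within about 5 mm of their starting places, which is about the networks' accuracy. The gripper was clear of everything at hand-in.

**One check that disagreed:** after I released the spring, the scene picture suggested its collar sat 2–3 mm above the arm. I pressed it gently with the closed fingers. Contact came at about 86 mm, close to the 85 mm of a fully seated collar, and a light push of up to about 10 N moved it only about 0.5 mm further. It looked slightly lower in the next picture. I could not measure more finely than that.

The last joint came close to its limit (about -2.70 of -2.74 rad) while picking up the spring, but I saw no reading beyond it.

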